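Put the climate loggers of a records archive on their dock and start them

TASK

Open only the blue-lidded compartment of the supply case and stand every climate logger you find in it upright on the docking plate, each centred on a green pad of its own. When all of them are docked, take the stylus from its stand and press the recessed red start button fully in with it. Finally hang the stylus back in its stand and shut the blue lid again, leaving the other compartments shut and the mug and the stamp undisturbed.

Things in the scene. Friction and masses are not known exactly. Their poses are not given: they have to be found in the camera images.
- lid_blue (a joint): blue lid (the one that holds the loggers): angle in rad, 0 shut, 2.2 fully open (leaning back; from 2.0 on a wide gripper has room over the rear half). Stiff hinge: stays at any angle where it is left; opening or shutting it takes about 2 N at the bar. A hood 98 x 98 mm and 34 mm high over its compartment, hinged on the far side, opening up and away from the robot
- lid_blue_bar (a point): middle of the grip bar on the blue lid: a round steel bar 10 mm thick, 64 mm long, parallel to the hinge, on two end posts; its axis is 38 mm above the lid's top. With the lid shut it is 107 mm nearer the robot than the hinge line and 72 mm above it, and turns about the hinge with the lid. A gripper may keep pointing down while the bar turns between its fingers
- lid_blue_hinge (a point): middle of the hinge line of the blue lid, 60 mm behind the compartment's centre (its +x) and 30.5 mm above its underside
- comp_blue: white compartment under the blue lid, fixed: 98 x 98 mm outside, 90 x 90 mm inside, wall 4 mm, floor 4 mm, 30 mm high (64 mm with the lid shut). Origin: centre of its underside, which is 6 mm above the table. x points away from the robot towards the hinge, y along the row, z up
- lid_grey (a joint): grey lid (to be left shut): angle in rad, 0 shut, 2.2 fully open (leaning back; from 2.0 on a wide gripper has room over the rear half). Stiff hinge: stays at any angle where it is left; opening or shutting it takes about 2 N at the bar. A hood 98 x 98 mm and 34 mm high over its compartment, hinged on the far side, opening up and away from the robot
- lid_red (a joint): red lid (to be left shut): angle in rad, 0 shut, 2.2 fully open (leaning back; from 2.0 on a wide gripper has room over the rear half). Stiff hinge: stays at any angle where it is left; opening or shutting it takes about 2 N at the bar. A hood 98 x 98 mm and 34 mm high over its compartment, hinged on the far side, opening up and away from the robot
- lid_yellow (a joint): yellow lid (to be left shut): angle in rad, 0 shut, 2.2 fully open (leaning back; from 2.0 on a wide gripper has room over the rear half). Stiff hinge: stays at any angle where it is left; opening or shutting it takes about 2 N at the bar. A hood 98 x 98 mm and 34 mm high over its compartment, hinged on the far side, opening up and away from the robot
- case: dark carrier plate of the supply case, fixed, 150 x 420 x 6 mm: four like compartments stand on it in a row along its y, at y = -150, -50, 50 and 150 mm, in any order of lid colours (blue, grey, red, yellow), each with a lid and bar like the blue one; shut, the bars reach 114 mm above the table. Origin: on the table under the middle of the row; x away from the robot, z up
- logger1: climate logger, may be absent: white round puck 38 mm in diameter and 14 mm high, with a black stem 12 mm in diameter rising from its middle to 56 mm above the underside (orange ring round it); 60 g, the weight low down. Origin: centre of its underside, z along the stem. All present ones start upright in the blue compartment, two by two at most
- logger2: climate logger, may be absent: white round puck 38 mm in diameter and 14 mm high, with a black stem 12 mm in diameter rising from its middle to 56 mm above the underside (orange ring round it); 60 g, the weight low down. Origin: centre of its underside, z along the stem. All present ones start upright in the blue compartment, two by two at most
- logger3: climate logger, may be absent: white round puck 38 mm in diameter and 14 mm high, with a black stem 12 mm in diameter rising from its middle to 56 mm above the underside (orange ring round it); 60 g, the weight low down. Origin: centre of its underside, z along the stem. All present ones start upright in the blue compartment, two by two at most
- logger4: climate logger, may be absent: white round puck 38 mm in diameter and 14 mm high, with a black stem 12 mm in diameter rising from its middle to 56 mm above the underside (orange ring round it); 60 g, the weight low down. Origin: centre of its underside, z along the stem. All present ones start upright in the blue compartment, two by two at most
- dock: docking plate, black, fixed: 200 (x) x 140 (y) mm, its flat top 8 mm above the table inside a rim 5 mm thick that rises 12 mm above it; four green pads on it and an aluminium button housing 44 x 44 mm, 32 mm high above the plate, at x = +68 mm, y = 0. Origin: centre of its underside; z up
- pad1 (a point): centre of a flat round green pad with a white rim (48 mm in diameter) on the top of the docking plate; pads are 66 mm apart, any logger may use any pad
- pad2 (a point): centre of a flat round green pad with a white rim (48 mm in diameter) on the top of the docking plate; pads are 66 mm apart, any logger may use any pad
- pad3 (a point): centre of a flat round green pad with a white rim (48 mm in diameter) on the top of the docking plate; pads are 66 mm apart, any logger may use any pad
- pad4 (a point): centre of a flat round green pad with a white rim (48 mm in diameter) on the top of the docking plate; pads are 66 mm apart, any logger may use any pad
- start_button (a joint): travel of the red start button, m: 0 out, 0.005 fully in; spring 1.5 N at first, 4.5 N fully in; springs back
- button_top (a point): centre of the red button's top face, 13 mm wide, 8 mm below the mouth of a round hole 15 mm across (through which it is reached) in the top of the button housing; too small for a finger. The button goes straight down
- stylus: pressing stylus, 50 g, upright: steel shaft 8 mm in diameter and 45 mm long from the tip (bottom), then a black collar 32 mm in diameter, 6 mm thick, then a yellow handle 14 mm in diameter, 50 mm long; 101 mm in all. Origin: the tip; z up along the handle. At the start it hangs in its stand, the collar on the stand's top
- stand_mouth (a point): centre of the mouth of the hole in the wooden stylus stand, fixed: block 56 x 56 mm, 50 mm high, hole 18 mm across, right through
- mug: white mug, a bystander, 80 mm wide, 95 mm high; origin: centre of its underside
- stamp: wooden hand stamp, a bystander, 60 x 30 mm, 74 mm high; origin: centre of its underside
Mind the look-alikes: they are no part of the job. There is more than one size of the part that bears stand_mouth; the job needs the larger. There is more than one size of the stylus; the one meant has the size given above.

How it is judged:
By the outcome, as a careful person would: the job done as asked, in the order asked, and still so for the second after the job is handed in, with the robot touching nothing.
Of logger1, logger2, logger3, logger4 only 2 to 4 are there at a start; the rules pass over those that are not, and their reading is None.
At some moment in a run one of logger1, logger2, logger3, logger4 may be knocked a few centimetres aside while the robot is not near it.
It also fails if it takes over 210 s, if anything falls off the work surface, if the arm or the gripper's body presses on something with over 40 N, if the wrist force passes 120 N, or if a joint passes its speed limit or range.

ROBOT

A 6-joint arm with a two-finger parallel gripper is mounted at the origin on the work surface. World frame = base frame: x ahead of the robot, y to its left, z up, the work surface at z = 0. Lengths are in m, angles in rad, forces in N, time in s.
With the tool pointing down it reaches from about 0.35 to 0.975 m from the base axis. Payload 4.9 kg.
Tool frame: the origin (TCP) lies on the mounting face of the last link; the fingertips stand 173 mm ahead of it and the grasp point (between the pads) lies 155 mm ahead of it; z points along the fingers, y is the direction in which the jaws open and shut (so a half turn about z gives the same grasp; the last joint's range is limited). The gripper opens to 85 mm and grips with 20 to 120 N. Pads are 22 mm wide; open, the fingers measure 114 mm over their backs; the gripper's body (76 mm by 85 mm) begins 54 mm behind the grasp point. The pads swing forward as they close: fully open they stand 13 mm farther back than shut.
Start: joints at [-0.119, 0.053, 1.613, -0, 1.476, -0.119], TCP at [0.625, 0, 0.405] pointing down, gripper open.
Joint ranges: [-3.01, 3.01], [-1.01, 2.22], [0.06, 2.58], [-1.02, 4.17], [0.09, 2.62], [-3.14, 3.14]. Speed limits (rad/s): [2.57, 2.57, 3.14, 3.14, 3.14, 3.14].

INTERFACE

Orientations are given as a unit quaternion [w, x, y, z].
In Python, from plant import manip gives the robot as it stands.
- The arm moves only by the tool play_rows, never from a script. Its argument "increments" is a list of rows, each an object with "offset": the shift along the tool's x, y, z in mm, a list of three; "twist": the turn about the tool's z in rad; "grip": the opening, from 0 (shut) to 1 (fully open). In form: [{"offset": [dx, dy, dz], "twist": twist, "grip": grip}, ...]. A call has 1 to 5 rows; each row is the pose to reach, as a shift and turn from the pose commanded when the call began, along the tool's axes at that moment; what a row does not reach only later rows make up. A row lasts 1/12 s, in which the tool goes at most 41.7 mm and 7.16 degrees, less where a joint would pass 70% of its speed; a pose out of reach is approached as far as the arm can. A call with a gripper value outside its range is refused whole. The fingers move at their own pace and stop on an object; the grip force is fixed at half the most. Time passes only in rows, so rows that repeat a pose let the fingers close. It gives the time, the measured TCP pose, the force and the opening at its end, in the units of the state.
- manip.state(): the state, without advancing time (a new reading comes with each control period).
- manip.grab_frame(name): name is "scene" or "side" or "wrist"; returns the picture (384x512x3 uint8, blue, green, red); there is no depth.
- manip.get_calibration(name): a dict with "fx", "fy", "cx", "cy" (pixels), "T" (4x4, takes a point from camera to world coordinates). Camera axes: x right, y down, z forward; pixel columns grow to the right and rows downward; lengths in m; the calibration is good to about 2 mm. A picture is of the moment at which its call begins: read the wrist's pose just before it. get_calibration takes no time and is no camera call; for the wrist camera it gives the pose at the moment of the call.
- manip.job_done(): hands the job in, once; it reports no verdict.
Trained networks look in the newest picture that a camera, given by its name, has taken for a name from the list of things; names that differ only in an ending like _2 or _b are one class to them, and where a whole thing is asked for, a point or a joint stands for the part that bears it (a point fixed in the world has none). Each returns a list of dicts, best first, with "p" (0 to 1); they miss things now and then, are a little off and sometimes report something else, mostly with a low value. They report only what shows in the picture. A call takes as long as a camera call. They do not tell look-alikes from the thing itself.
- manip.boxes_of(query, camera): "xyz" ([x, y, z] in m, in the coordinates of the camera as it stood for that picture, good to about 4 mm: the middle of the surface that is visible of it).
- manip.tip_of(query, camera): "xyz" ([x, y, z] in m, in the coordinates of the camera as it stood for that picture, good to about 4 mm: a listed point, or the origin of a listed thing).
The state is a dict: "time": time; "joint_pos": joint angles; "joint_vel": joint speeds; "joint_efforts": joint torques, N m; "tool_pos": TCP position; "tool_rot": TCP orientation; "contact_force": force on the tool from outside, world axes, zero at the start; "ft_torque": the same for the moment, N m; "gripper_width": opening from 0.0 (shut) to 1.0 (fully open).
Only numpy, scipy, OpenCV 4.12 (cv2) and the standard library are available. Lean on these libraries where they do the work, as an engineer would, in place of code of your own. Each camera call takes 0.05 s, during which the arm holds its last target. There are 200 camera calls.

## Working session

There is one attempt and no reset: what is moved stays moved. The work goes in short steps, Python scripts to look and compute and a tool call to move; the robot and the scene stay as the last step left them, time stands still between calls to the robot, and variables do not carry over. Pictures are saved under pics/ and viewed, about 12 in all and at most 16, crops included, and the job is handed in when it is done.

Besides the shell and the picture viewer there is one more tool, called after ">>>" as name([rows], argument=value, ...), one row to a line, values as JSON. play_rows: Moves the arm, as the interface text tells. Its arguments: {"type":"object","properties":{"increments":{"type":"array"}},"required":["increments"]}

```bash
mkdir -p pics; cat > h.py <<'E'
import numpy as np, cv2
from plant import manip
def cal(n):
    c=manip.get_calibration(n); return c, np.array(c["T"])
def find(q,cam,kind="tip",pmin=0.2):
    c,T=cal(cam)
    r=getattr(manip,"tip_of" if kind=="tip" else "boxes_of")(q,cam)
    out=[]
    for d in r:
        if d["p"]<pmin: continue
        x=np.array(d["xyz"]); w=T[:3,:3]@x+T[:3,3]
        out.append((round(d["p"],2),(w*1000).round(0).tolist(),[round(c["fx"]*x[0]/x[2]+c["cx"]),round(c["fy"]*x[1]/x[2]+c["cy"])]))
    return out
def snap(cam,fn=None):
    im=manip.grab_frame(cam)
    if fn: cv2.imwrite("pics/"+fn,im)
    return im
def ray(cam,uv,z):
    c,T=cal(cam); d=T[:3,:3]@np.array([(uv[0]-c["cx"])/c["fx"],(uv[1]-c["cy"])/c["fy"],1]); o=T[:3,3]
    return (o+d*(z-o[2])/d[2])
def proj(cam,p):
    c,T=cal(cam); x=T[:3,:3].T@(np.array(p)-T[:3,3]); return [c["fx"]*x[0]/x[2]+c["cx"],c["fy"]*x[1]/x[2]+c["cy"]]
E
python3 - <<'E'
from h import *
a=snap("scene","s.png");b=snap("side","d.png");cv2.imwrite("pics/both.png",np.vstack([a,b])[:, :]);w=snap("wrist","w.png")
for cam in("scene","side","wrist"):
    c,T=cal(cam);print(cam,round(c["fx"]),T.round(3).tolist())
for q in ["lid_blue_bar","lid_blue_hinge","comp_blue","dock","button_top","stylus","stand_mouth","mug","stamp","pad1","logger1"]:
    for cam in("scene","side"): print(q,cam,find(q,cam))
s=manip.state();print(s)
E
```

```text
scene 379 [[-0.781, 0.507, -0.365, 1.002], [0.624, 0.648, -0.437, 0.474], [0.015, -0.569, -0.822, 0.999], [0.0, 0.0, 0.0, 1.0]]
side 497 [[-0.95, -0.191, 0.247, 0.24], [-0.312, 0.59, -0.744, 1.017], [-0.003, -0.784, -0.621, 0.946], [0.0, 0.0, 0.0, 1.0]]
wrist 318 [[1.0, 0.001, -0.001, 0.624], [0.0, -0.964, -0.266, 0.068], [-0.002, 0.266, -0.964, 0.373], [0.0, 0.0, 0.0, 1.0]]
lid_blue_bar scene [(0.6, [420.0, -149.0, 107.0], [271, 135])]
lid_blue_bar side [(0.63, [422.0, -153.0, 107.0], [324, 167])]
lid_blue_hinge scene [(0.93, [527.0, -152.0, 37.0], [244, 164])]
lid_blue_hinge side [(0.79, [534.0, -151.0, 39.0], [286, 179])]
comp_blue scene [(0.59, [470.0, -100.0, -4.0], [267, 173]), (0.56, [476.0, -152.0, 7.0], [256, 163])]
comp_blue side []
dock scene [(0.55, [562.0, 243.0, -1.0], [319, 263])]
dock side []
button_top scene [(0.33, [527.0, -445.0, -1.0], [196, 122])]
button_top side []
stylus scene [(0.76, [417.0, 408.0, 1.0], [398, 276]), (0.66, [523.0, 399.0, 6.0], [371, 296])]
stylus side [(0.78, [521.0, 399.0, 1.0], [225, 333]), (0.72, [415.0, 409.0, 0.0], [269, 350])]
stand_mou
[... 793 characters left out ...]
ime': 1.25, 'joint_pos': array([-1.18989925e-01,  5.26926401e-02,  1.61288112e+00, -1.79434933e-05,
        1.47597601e+00, -1.18998452e-01]), 'joint_vel': array([-0.00024105,  0.00027001,  0.00185167,  0.00021242, -0.00071537,
       -0.00077823]), 'joint_efforts': array([-2.40074023e-04, -3.93685234e+01, -3.70457840e+01, -1.09699222e-04,
        4.24913760e-04,  1.92839178e-05]), 'tool_pos': array([6.24988424e-01, 6.18826056e-06, 4.04719433e-01]), 'tool_rot': array([2.23771119e-05, 7.07103166e-01, 7.07110396e-01, 6.23528925e-06]), 'contact_force': array([-0.44264238,  0.15173579, -0.08337211]), 'ft_torque': array([-0.0401651 ,  0.01406875,  0.00153135]), 'gripper_width': 0.999472095967018}
```

View pics/s.png

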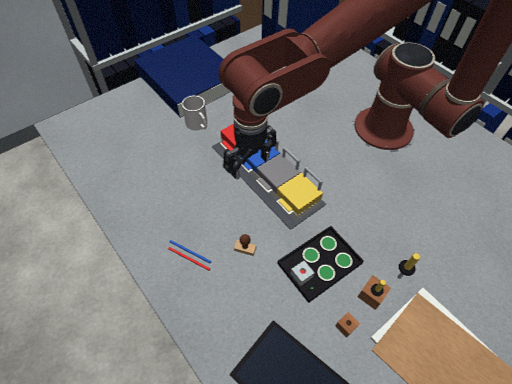

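View pics/d.png

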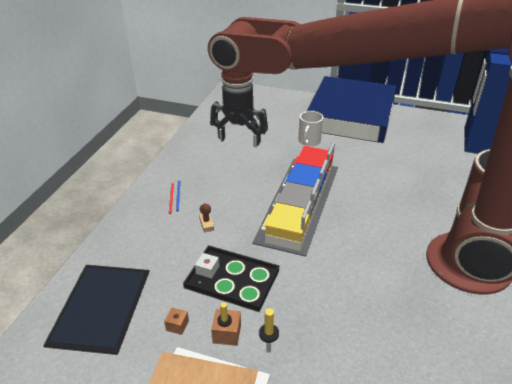

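The side picture shows the lids in order red (313,157), blue (305,175), grey (295,195), yellow (288,220). There are two stylus candidates: one in the larger stand (226,320) and a loose one on the table (269,325). The two stands are the larger at (226,325) and the smaller at (176,320). I'll take a closer look at the blue lid first.

>>> play_rows([
  {"offset": [-29, -29, 0], "twist": 0, "grip": 1},
  {"offset": [-58, -58, 0], "twist": 0, "grip": 1},
  {"offset": [-87, -87, 0], "twist": 0, "grip": 1},
  {"offset": [-116, -116, 0], "twist": 0, "grip": 1},
  {"offset": [-145, -145, 0], "twist": 0, "grip": 1},
])

```text
time: 1.67
tool_pos: [0.4785, -0.1458, 0.4047]
tool_rot: [0.0, 0.707, 0.707, -0.0]
contact_force: [-0.1, 0.3, 0.6]
gripper_width: 0.997
```

```bash
python3 - <<'E'
from h import *
print(manip.state()["tool_pos"])
snap("wrist","w1.png");
for q in ["lid_blue_bar","lid_blue_hinge","lid_red","lid_grey","lid_yellow"]: print(q,find(q,"wrist"))
a=snap("scene");b=snap("side")
for q in ["dock","button_top","lid_blue_bar","lid_blue_hinge"]:
    for cam in("scene","side"): print(q,cam,find(q,cam))
for cam,im,(u,v) in(("scene",a,(385,285)),("side",b,(245,325))):
    cv2.imwrite(f"pics/c_{cam}.png",cv2.resize(im[v-55:v+55,u-75:u+75],None,fx=4,fy=4,interpolation=cv2.INTER_CUBIC))
i=np.vstack([cv2.imread("pics/c_scene.png"),cv2.imread("pics/c_side.png")]);cv2.imwrite("pics/c1.png",cv2.resize(i,None,fx=.68,fy=.68))
E
```

```text
[ 0.47854038 -0.14576453  0.40473101]
lid_blue_bar [(0.94, [420.0, -157.0, 108.0], [195, 193])]
lid_blue_hinge [(0.91, [527.0, -156.0, 33.0], [303, 176])]Traceback (most recent call last):
  File "<stdin>", line 4, in <module>
  File "h.py", line 7, in find
    r=getattr(manip,"tip_of" if kind=="tip" else "boxes_of")(q,cam)
ValueError: it knows: button_top, case, comp_blue, dock, lid_blue_bar, lid_blue_hinge, logger, mug, pad, stamp, stand_mouth, stylus
```

View pics/w1.png

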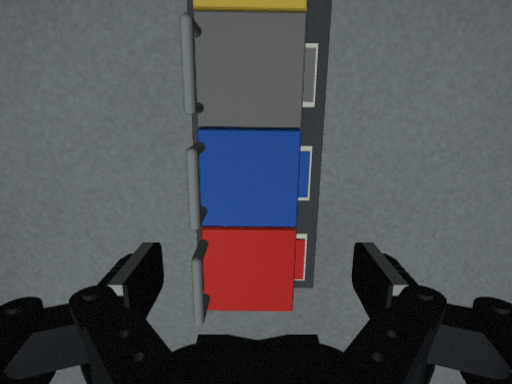

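```bash
python3 - <<'E'
from h import *
print(manip.state()["tool_pos"])
for uv in [(192,149),(195,188),(197,228)]: print("bar",ray("wrist",uv,.1085).round(4))
for uv in [(186,17),(191,110),(199,318)]: print("other bars",ray("wrist",uv,.1085).round(4))
for uv in [(199,129),(300,129),(297,226),(202,226)]: print("lid",ray("wrist",uv,.0705).round(4))
a=snap("scene");b=snap("side")
for q in ["dock","button_top","lid_blue_bar","lid_blue_hinge"]:
    for cam in("scene","side"): print(q,cam,find(q,cam))
for cam,im,(u,v) in(("scene",a,(385,285)),("side",b,(245,325))):
    cv2.imwrite(f"pics/c_{cam}.png",cv2.resize(im[v-55:v+55,u-75:u+75],None,fx=4,fy=4,interpolation=cv2.INTER_CUBIC))
i=np.vstack([cv2.imread("pics/c_scene.png"),cv2.imread("pics/c_side.png")]);cv2.imwrite("pics/c1.png",cv2.resize(i,None,fx=.68,fy=.68))
E
```

```text
[ 0.47852107 -0.14661988  0.40491632]
bar [ 0.4237 -0.1145  0.1085]
bar [ 0.4243 -0.1481  0.1085]
bar [ 0.424  -0.1851  0.1085]
other bars [ 0.4251 -0.0152  0.1085]
other bars [ 0.4248 -0.0829  0.1085]
other bars [ 0.4208 -0.2789  0.1085]
lid [ 0.4236 -0.1008  0.0705]
lid [ 0.5185 -0.1012  0.0705]
lid [ 0.5185 -0.1986  0.0705]
lid [ 0.4215 -0.1981  0.0705]
dock scene [(0.62, [562.0, 243.0, -1.0], [319, 263])]
dock side [(0.77, [564.0, 242.0, -1.0], [232, 279]), (0.61, [516.0, 398.0, 51.0], [226, 320])]
button_top scene []
button_top side []
lid_blue_bar scene [(0.71, [421.0, -150.0, 107.0], [271, 135])]
lid_blue_bar side [(0.57, [421.0, -155.0, 107.0], [324, 166])]
lid_blue_hinge scene [(0.64, [526.0, -151.0, 35.0], [245, 164]), (0.35, [564.0, 247.0, -1.0], [320, 265])]
lid_blue_hinge side [(0.92, [533.0, -152.0, 37.0], [286, 179])]
```

View pics/c1.png

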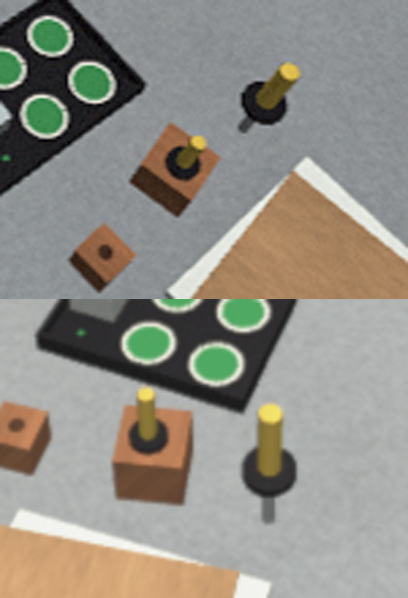

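The in-stand stylus has a collar about 32 mm and handle about 14 mm wide, which matches the description. The loose one measures about 43 and 20 mm, so it is the look-alike. Its stand, at about (519,398), is the larger one. Next I grip the blue bar at about (424,-150,108).

>>> play_rows([
  {"offset": [-3.4, -30, 20], "twist": 0, "grip": 1},
  {"offset": [-3.4, -54.5, 50], "twist": 0, "grip": 1},
  {"offset": [-3.4, -54.5, 85], "twist": 0, "grip": 1},
  {"offset": [-3.4, -54.5, 118], "twist": 0, "grip": 1},
  {"offset": [-3.4, -54.5, 141], "twist": 0, "grip": 1},
])

```text
time: 2.73
tool_pos: [0.4243, -0.1477, 0.2607]
tool_rot: [-0.001, 0.707, 0.707, -0.0]
contact_force: [-1.9, -0.3, -0.9]
gripper_width: 0.996
```

>>> play_rows([
  {"offset": [0, 0, 0], "twist": 0, "grip": 0},
  {"offset": [0, 0, 0], "twist": 0, "grip": 0},
  {"offset": [0, 0, 0], "twist": 0, "grip": 0},
  {"offset": [0, 0, 0], "twist": 0, "grip": 0},
  {"offset": [0, 0, 0], "twist": 0, "grip": 0},
])

```text
time: 3.15
tool_pos: [0.4264, -0.1488, 0.266]
tool_rot: [0.002, 0.707, 0.707, 0.001]
contact_force: [1.5, 0.0, 0.1]
gripper_width: 0.299
```

>>> play_rows([
  {"offset": [0, 0, 0], "twist": 0, "grip": 0},
  {"offset": [0, 0, 0], "twist": 0, "grip": 0},
  {"offset": [0, 0, 0], "twist": 0, "grip": 0},
  {"offset": [0, 0, 0], "twist": 0, "grip": 0},
])

```text
time: 3.48
tool_pos: [0.4245, -0.1488, 0.2654]
tool_rot: [-0.002, 0.707, 0.707, -0.003]
contact_force: [-15.5, 0.1, 13.6]
gripper_width: 0.093
```

```bash
python3 - <<'E'
from h import *
s=manip.state();print(s["tool_pos"],s["gripper_width"],s["contact_force"])
snap("side","d2.png");snap("scene","s2.png")
import numpy as np
for t in np.arange(0,2.25,.1):
    x,z=-107,72;print(round(t,1),round(x*np.cos(t)+z*np.sin(t)+107,1),round(-x*np.sin(t)+z*np.cos(t)-72,1))
E
```

```text
[ 0.42450692 -0.14880415  0.26535735] 0.09313028398255947 [-15.51665089   0.13023914  13.55559364]
0.0 0.0 0.0
0.1 7.7 10.3
0.2 16.4 19.8
0.3 26.1 28.4
0.4 36.5 36.0
0.5 47.6 42.5
0.6 59.3 47.8
0.7 71.5 52.0
0.8 84.1 54.9
0.9 96.9 56.6
1.0 109.8 56.9
1.1 122.6 56.0
1.2 135.3 53.8
1.3 147.8 50.4
1.4 159.8 45.7
1.5 171.3 39.8
1.6 182.1 32.9
1.7 192.2 24.8
1.8 201.4 15.8
1.9 209.7 6.0
2.0 217.0 -4.7
2.1 223.2 -16.0
2.2 228.2 -27.9
```

>>> play_rows([
  {"offset": [0, 16.4, -19.8], "twist": 0, "grip": 0},
  {"offset": [0, 36.5, -36], "twist": 0, "grip": 0},
  {"offset": [0, 59.3, -47.8], "twist": 0, "grip": 0},
  {"offset": [0, 84.1, -54.9], "twist": 0, "grip": 0},
  {"offset": [0, 109.8, -56.9], "twist": 0, "grip": 0},
])

```text
time: 4.0
tool_pos: [0.5361, -0.1492, 0.3231]
tool_rot: [0.001, 0.707, 0.707, -0.001]
contact_force: [-5.2, -4.3, 5.7]
gripper_width: 0.092
```

>>> play_rows([
  {"offset": [0, 25.5, 3.1], "twist": 0, "grip": 0},
  {"offset": [0, 50, 11.2], "twist": 0, "grip": 0},
  {"offset": [0, 72.3, 24], "twist": 0, "grip": 0},
  {"offset": [0, 91.6, 41.1], "twist": 0, "grip": 0},
  {"offset": [0, 107.2, 61.6], "twist": 0, "grip": 0},
])

```text
time: 4.42
tool_pos: [0.6435, -0.15, 0.2599]
tool_rot: [0.001, 0.707, 0.707, -0.002]
contact_force: [-6.4, -6.1, -0.3]
gripper_width: 0.086
```

>>> play_rows([
  {"offset": [0, 3.2, 5.5], "twist": 0, "grip": 0},
  {"offset": [0, 6.2, 11.3], "twist": 0, "grip": 0},
  {"offset": [0, 6.2, 11.3], "twist": 0, "grip": 0},
])

```text
time: 4.67
tool_pos: [0.6492, -0.1499, 0.2472]
tool_rot: [0.001, 0.707, 0.707, -0.001]
contact_force: [-0.5, -6.4, -1.8]
gripper_width: 0.096
```

```bash
python3 - <<'E'
from h import *
s=manip.state();print(s["tool_pos"],s["gripper_width"],s["contact_force"])
snap("side","d3.png")
for cam in("side","scene"):
    if cam=="scene":snap(cam,"s3.png")
    for q in ["lid_blue_bar","logger1"]: print(cam,q,find(q,cam))
E
```

```text
[ 0.64922179 -0.1498686   0.24716812] 0.09552948295970687 [-0.53674207 -6.38809915 -1.7852255 ]
side lid_blue_bar [(0.97, [649.0, -152.0, 87.0], [250, 159]), (0.55, [562.0, 242.0, 4.0], [232, 278])]
side logger1 [(0.64, [443.0, -172.0, 7.0], [316, 188]), (0.57, [567.0, 243.0, 2.0], [230, 278]), (0.4, [487.0, -131.0, 12.0], [299, 192])]
scene lid_blue_bar [(0.6, [648.0, -152.0, 86.0], [213, 173])]
scene logger1 [(0.65, [494.0, -133.0, 11.0], [256, 168]), (0.47, [446.0, -171.0, 10.0], [260, 154])]
```

View pics/d3.png

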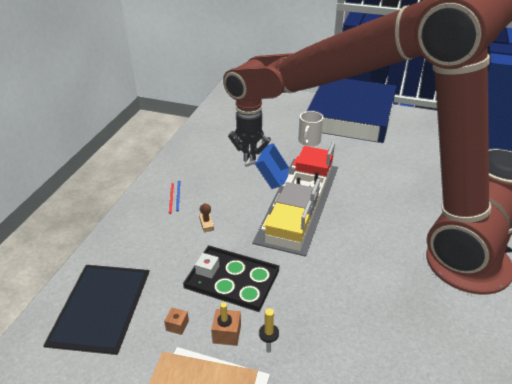

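The blue lid stands open at about 2.1 rad at (270,165). I'll release with a small opening, rise, and look into the compartment.

>>> play_rows([
  {"offset": [0, 0, 0], "twist": 0, "grip": 0.25},
  {"offset": [0, 0, 0], "twist": 0, "grip": 0.25},
  {"offset": [0, 2, -15], "twist": 0, "grip": 0.25},
  {"offset": [0, 4, -50], "twist": 0, "grip": 0.25},
  {"offset": [0, 4, -90], "twist": 0, "grip": 0.25},
])

```text
time: 5.38
tool_pos: [0.6522, -0.1478, 0.3367]
tool_rot: [-0.003, 0.707, 0.707, -0.001]
contact_force: [0.8, -0.6, 0.1]
gripper_width: 0.25
```

>>> play_rows([
  {"offset": [0, -10, -40], "twist": 0, "grip": 0.4},
  {"offset": [0, -50, -45], "twist": 0, "grip": 0.5},
  {"offset": [0, -90, -45], "twist": 0, "grip": 0.5},
  {"offset": [0, -130, -45], "twist": 0, "grip": 0.5},
  {"offset": [0, -170, -45], "twist": 0, "grip": 0.5},
])

```text
time: 5.8
tool_pos: [0.4813, -0.1479, 0.3848]
tool_rot: [0.001, 0.707, 0.707, 0.001]
contact_force: [-0.2, -0.2, 0.4]
gripper_width: 0.501
```

>>> play_rows([
  {"offset": [0, -5, 0], "twist": 0, "grip": 0.5},
  {"offset": [0, -5, 0], "twist": 0, "grip": 0.5},
])

```text
time: 5.97
tool_pos: [0.476, -0.148, 0.384]
tool_rot: [0.001, 0.707, 0.707, 0.0]
contact_force: [0.2, -1.5, 0.0]
gripper_width: 0.498
```

```bash
python3 - <<'E'
from h import *
s=manip.state();print(s["tool_pos"],s["gripper_width"],s["contact_force"])
snap("wrist","w4.png");print("lb",find("lid_blue_bar","wrist"));print(find("logger1","wrist"));print("box",find("logger1","wrist","box"))
for cam in("scene","side"):
    snap(cam,cam+"4.png");print(cam,find("logger1",cam),find("lid_blue_bar",cam),find("comp_blue",cam))
E
```

```text
[ 0.47602509 -0.14795065  0.38403693] 0.4975391066263727 [ 0.17067581 -1.49093807  0.0465496 ]
lb [(0.79, [648.0, -157.0, 89.0], [454, 195])]
[(0.94, [491.0, -132.0, 12.0], [268, 153]), (0.79, [452.0, -174.0, 12.0], [233, 191])]
box [(0.67, [453.0, -172.0, 27.0], [233, 193]), (0.62, [494.0, -128.0, 25.0], [272, 151])]
scene [(0.59, [492.0, -134.0, 6.0], [256, 168]), (0.58, [446.0, -173.0, 11.0], [259, 154])] [] [(0.95, [474.0, -150.0, 7.0], [257, 163])]
side [(0.57, [443.0, -172.0, 8.0], [316, 188]), (0.4, [485.0, -131.0, 9.0], [299, 193])] [(0.6, [648.0, -156.0, 89.0], [250, 158])] [(0.74, [475.0, -146.0, 8.0], [304, 191])]
```

View pics/w4.png

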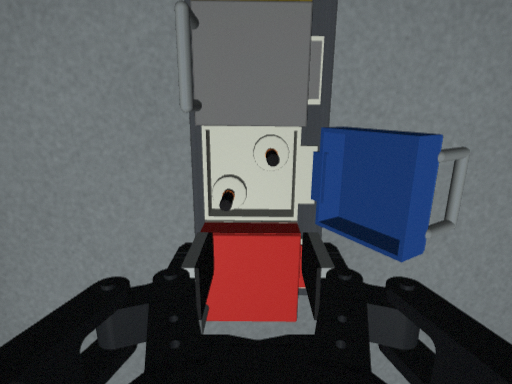

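```bash
python3 - <<'E'
from h import *
for n,top,p in(("A",(273,159),(270.5,152.5)),("B",(226,203),(229.5,193))):
    print(n,ray("wrist",top,.066).round(4),ray("wrist",p,.024).round(4))
i=cv2.imread("pics/w4.png")[110:240,170:330];cv2.imwrite("pics/c4.png",cv2.resize(i,None,fx=4,fy=4,interpolation=cv2.INTER_CUBIC))
E
```

```text
A [ 0.4914 -0.128   0.066 ] [ 0.4908 -0.1282  0.024 ]
B [ 0.4478 -0.1698  0.066 ] [ 0.4474 -0.1717  0.024 ]
```

View pics/c4.png

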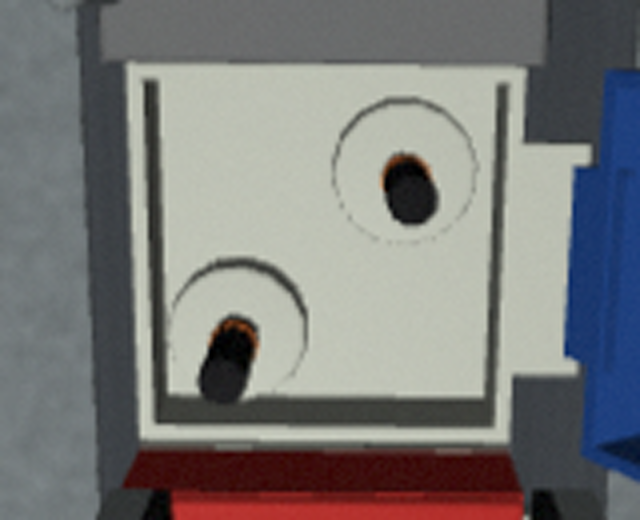

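The crop shows exactly two loggers, with stem tops at crop (411,200) and (220,381), at about (492,-129) and (448,-171) mm. I'm picking A first.

>>> play_rows([
  {"offset": [10, 8, 25], "twist": 0, "grip": 0.5},
  {"offset": [19.4, 14.3, 60], "twist": 0, "grip": 0.5},
  {"offset": [19.4, 14.3, 100], "twist": 0, "grip": 0.5},
  {"offset": [19.4, 14.3, 140], "twist": 0, "grip": 0.5},
  {"offset": [19.4, 14.3, 168], "twist": 0, "grip": 0.5},
])

```text
time: 6.98
tool_pos: [0.4909, -0.1283, 0.2111]
tool_rot: [-0.002, 0.707, 0.707, -0.001]
contact_force: [-0.4, 1.1, 1.0]
gripper_width: 0.501
```

>>> play_rows([
  {"offset": [0, 0, 0], "twist": 0, "grip": 0.5},
  {"offset": [0, 0, 0], "twist": 0, "grip": 0},
  {"offset": [0, 0, 0], "twist": 0, "grip": 0},
  {"offset": [0, 0, 0], "twist": 0, "grip": 0},
  {"offset": [0, 0, 0], "twist": 0, "grip": 0},
])

```text
time: 7.4
tool_pos: [0.4925, -0.1292, 0.2163]
tool_rot: [0.001, 0.707, 0.707, 0.0]
contact_force: [-0.0, -0.3, -0.5]
gripper_width: 0.114
```

>>> play_rows([
  {"offset": [0, 0, 0], "twist": 0, "grip": 0},
  {"offset": [0, 0, -25], "twist": 0, "grip": 0},
  {"offset": [0, 0, -60], "twist": 0, "grip": 0},
  {"offset": [0, 0, -100], "twist": 0, "grip": 0},
  {"offset": [0, 0, -130], "twist": 0, "grip": 0},
])

```text
time: 7.82
tool_pos: [0.492, -0.129, 0.3482]
tool_rot: [0.001, 0.707, 0.707, 0.001]
contact_force: [0.8, -0.5, -0.1]
gripper_width: 0.114
```

```bash
python3 - <<'E'
from h import *
s=manip.state();print(s["tool_pos"],s["gripper_width"],s["contact_force"])
for cam in("scene","side"):
    snap(cam,cam+"5.png");print(cam,find("logger1",cam))
E
```

```text
[ 0.49202645 -0.12900877  0.34818707] 0.11446170951289888 [ 0.82193245 -0.45979421 -0.11574451]
scene [(0.55, [443.0, -174.0, 14.0], [260, 153]), (0.51, [520.0, 397.0, 51.0], [375, 288]), (0.46, [493.0, -134.0, 142.0], [257, 141])]
side [(0.64, [443.0, -174.0, 5.0], [316, 189]), (0.49, [491.0, -132.0, 150.0], [300, 154])]
```

>>> play_rows([
  {"offset": [40, 6, 0], "twist": 0, "grip": 0},
  {"offset": [80, 12, 0], "twist": 0, "grip": 0},
  {"offset": [120, 18, 0], "twist": 0, "grip": 0},
  {"offset": [160, 24, 0], "twist": 0, "grip": 0},
  {"offset": [200, 30, 0], "twist": 0, "grip": 0},
])

```text
time: 8.43
tool_pos: [0.5211, 0.0728, 0.3422]
tool_rot: [-0.001, 0.707, 0.707, -0.001]
contact_force: [0.7, 0.2, -0.1]
gripper_width: 0.109
```

>>> play_rows([
  {"offset": [38, 8, 0], "twist": 0, "grip": 0},
  {"offset": [76, 16, 0], "twist": 0, "grip": 0},
  {"offset": [114, 18, 0], "twist": 0, "grip": 0},
  {"offset": [129, 18, 0], "twist": 0, "grip": 0},
  {"offset": [129, 18, 0], "twist": 0, "grip": 0},
])

```text
time: 8.85
tool_pos: [0.539, 0.2029, 0.342]
tool_rot: [-0.002, 0.706, 0.709, -0.002]
contact_force: [0.1, -0.3, -1.0]
gripper_width: 0.115
```

```bash
python3 - <<'E'
from h import *
s=manip.state();print(s["tool_pos"],s["gripper_width"])
snap("wrist","w6.png")
for q in["pad1","button_top","dock","stand_mouth","stylus","logger1"]: print(q,find(q,"wrist"))
for cam in("scene","side"):
    snap(cam,cam+"6.png");print(cam,[find(q,cam) for q in("logger1","button_top","pad1","stand_mouth")])
E
```

```text
[0.53898889 0.20293748 0.34197455] 0.11458415647845127
pad1 [(0.91, [565.0, 210.0, 10.0], [286, 168]), (0.64, [500.0, 217.0, 4.0], [219, 159]), (0.59, [571.0, 274.0, 5.0], [294, 99]), (0.42, [568.0, 240.0, -1.0], [289, 135])]
button_top []
dock [(0.64, [564.0, 236.0, 1.0], [284, 137]), (0.26, [705.0, 69.0, 2.0], [408, 290])]
stand_mouth []
stylus []
logger1 [(0.9, [540.0, 196.0, 142.0], [259, 231])]
scene [[(0.53, [445.0, -173.0, 10.0], [260, 154]), (0.5, [541.0, 195.0, 134.0], [321, 224]), (0.2, [520.0, 401.0, 48.0], [376, 290])], [], [(0.97, [507.0, 278.0, 4.0], [342, 260]), (0.96, [569.0, 274.0, 5.0], [325, 272]), (0.88, [565.0, 211.0, 8.0], [311, 254]), (0.81, [502.0, 217.0, 9.0], [329, 243])], [(0.81, [632.0, 413.0, 35.0], [349, 322]), (0.55, [519.0, 397.0, 51.0], [376, 288])]]
side [[(0.51, [442.0, -170.0, 10.0], [316, 188]), (0.46, [536.0, 197.0, 141.0], [247, 228])], [], [(0.92, [572.0, 274.0, 7.0], [224, 285]), (0.78, [565.0, 208.0, 9.0], [236, 267]), (0.66, [507.0, 274.0, 6.0], [249, 292]), (0.63, [501.0, 210.0, 7.0], [259, 274]), (0.26, [705.0, 78.0, 1.0], [205, 225])], [(0.75, [515.0, 401.0, 50.0], [227, 321]), (0.74, [633.0, 408.0, 37.0], [176, 314]), (0.29, [563.0, 211.0, 8.0], [236, 268])]]
```

View pics/w6.png

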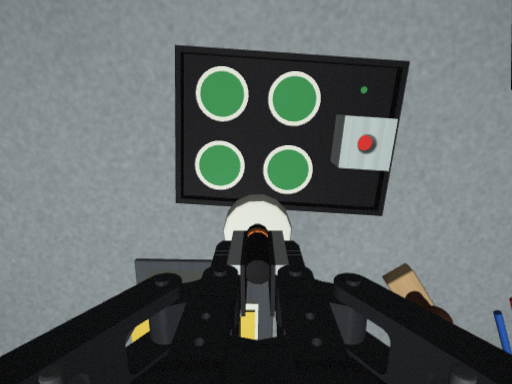

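```bash
cat >> h.py <<'E'
def pads(cam,im,z=.008):
    h=cv2.cvtColor(im,cv2.COLOR_BGR2HSV);m=cv2.inRange(h,(45,90,40),(85,255,255))
    n,_,st,ce=cv2.connectedComponentsWithStats(m)
    return [(int(s[4]),(ray(cam,c,z)*1000).round(1)[:2].tolist(),c.round().tolist()) for s,c in zip(st[1:],ce[1:]) if s[4]>60]
E
python3 - <<'E'
from h import *
i=cv2.imread("pics/w6.png");print(pads("wrist",i))
h=cv2.cvtColor(i,cv2.COLOR_BGR2HSV)
m=cv2.inRange(h,(0,150,80),(8,255,255))
n,_,st,ce=cv2.connectedComponentsWithStats(m)
for s,c in zip(st[1:],ce[1:]):
    if s[4]>30: print("red",s[4],c,ray("wrist",c,.032)*1000,ray("wrist",c,.04)*1000)
for u,v in((343,116),(397,120),(390,170),(339,167)): print("housing",(ray("wrist",(u,v),.040)*1000).round(1))
for cam in("scene","side"): print(cam,pads(cam,cv2.imread(f"pics/{cam}6.png")))
E
```

```text
[(1509, [506.6, 277.7], [222.0, 93.0]), (1500, [573.2, 273.4], [294.0, 98.0]), (1263, [502.4, 211.1], [219.0, 165.0]), (1254, [568.9, 206.8], [287.0, 169.0])]
red 161 [364.49689441 142.56521739] [633.9922247  235.55536414  32.        ] [631.30876634 236.46244616  40.        ]
housing [611.3 258.6  40. ]
housing [657.  255.3  40. ]
housing [655.8 212.5  40. ]
housing [610.9 215.2  40. ]
scene [(116, [501.0, 214.2], [328.0, 243.0]), (121, [567.3, 210.3], [311.0, 255.0]), (121, [505.2, 279.7], [343.0, 260.0]), (131, [570.8, 276.1], [326.0, 272.0])]
side [(112, [567.2, 208.4], [235.0, 267.0]), (122, [501.0, 212.3], [259.0, 274.0]), (129, [570.7, 274.7], [224.0, 286.0]), (136, [505.1, 278.2], [249.0, 293.0])]
```

```bash
python3 - <<'E'
from h import *
print(manip.state()["tool_pos"],manip.get_calibration("wrist")["T"][1][3])
for z in(.132,.137,.142): print(z,(ray("wrist",(257,195.5),z)*1000).round(1)[1]-19,(ray("wrist",(223,228),z+.014)*1000).round(1),(ray("wrist",(291,228),z+.014)*1000).round(1))
i=cv2.imread("pics/w6.png")[170:290,180:340];cv2.imwrite("pics/c6.png",cv2.resize(i,None,fx=4,fy=4,interpolation=cv2.INTER_CUBIC))
E
```

```text
[0.53997788 0.20001688 0.34476601] 0.26752733416358226
0.132 196.5 [520.  200.4 146. ] [558.5 200.4 146. ]
0.137 198.0 [520.6 202.4 151. ] [557.9 202.4 151. ]
0.142 199.4 [521.2 204.4 156. ] [557.4 204.4 156. ]
```

View pics/c6.png

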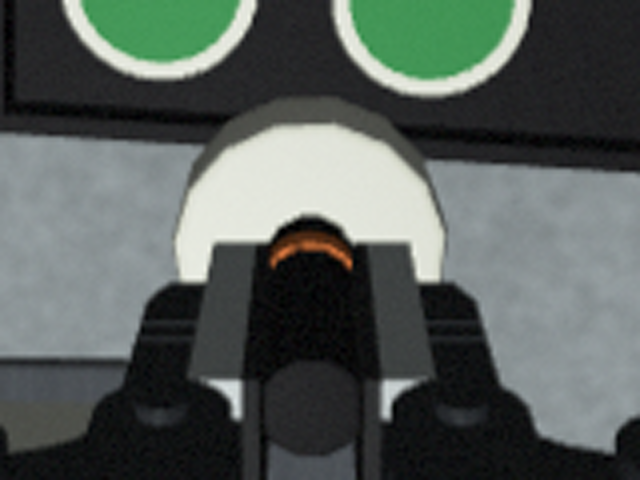

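>>> play_rows([
  {"offset": [36, -16, 0], "twist": 0, "grip": 0},
  {"offset": [72, -32, 0], "twist": 0, "grip": 0},
  {"offset": [79.8, -34.5, 25], "twist": 0, "grip": 0},
  {"offset": [79.8, -34.5, 62], "twist": 0, "grip": 0},
  {"offset": [79.8, -34.5, 95], "twist": 0, "grip": 0},
])

```text
time: 10.12
tool_pos: [0.5053, 0.2811, 0.2497]
tool_rot: [0.001, 0.706, 0.708, 0.001]
contact_force: [0.2, -0.6, -0.8]
gripper_width: 0.114
```

>>> play_rows([
  {"offset": [0, 0, 15], "twist": 0, "grip": 0},
  {"offset": [0, 0, 28], "twist": 0, "grip": 0},
  {"offset": [0, 0, 35.5], "twist": 0, "grip": 0},
  {"offset": [0, 0, 36], "twist": 0, "grip": 0},
  {"offset": [0, 0, 36], "twist": 0, "grip": 0},
])

```text
time: 10.53
tool_pos: [0.5063, 0.28, 0.2149]
tool_rot: [0.0, 0.707, 0.707, 0.001]
contact_force: [-0.5, -0.8, -0.7]
gripper_width: 0.115
```

>>> play_rows([
  {"offset": [0, 0, 0], "twist": 0, "grip": 0.2},
  {"offset": [0, 0, 0], "twist": 0, "grip": 0.4},
  {"offset": [0, 0, 0], "twist": 0, "grip": 0.4},
  {"offset": [0, 0, -20], "twist": 0, "grip": 0.4},
  {"offset": [0, 0, -60], "twist": 0, "grip": 0.4},
])

```text
time: 10.95
tool_pos: [0.5033, 0.2788, 0.2686]
tool_rot: [-0.002, 0.707, 0.707, -0.005]
contact_force: [1.2, 0.0, -0.2]
gripper_width: 0.401
```

>>> play_rows([
  {"offset": [0, 0, -40], "twist": 0, "grip": 0.5},
  {"offset": [-20, 0, -70], "twist": 0, "grip": 0.5},
  {"offset": [-60, -8, -75], "twist": 0, "grip": 0.5},
  {"offset": [-80, -10, -75], "twist": 0, "grip": 0.5},
  {"offset": [-80, -10, -75], "twist": 0, "grip": 0.5},
])

```text
time: 11.37
tool_pos: [0.4954, 0.1973, 0.3504]
tool_rot: [0.001, 0.708, 0.706, 0.001]
contact_force: [-0.6, 0.4, -0.3]
gripper_width: 0.497
```

```bash
python3 - <<'E'
from h import *
s=manip.state();print(s["tool_pos"],s["gripper_width"])
snap("wrist","w7.png");print(find("logger1","wrist"))
for cam in("scene","side"):
    snap(cam,cam+"7.png");print(cam,[find(q,cam) for q in("logger1","stand_mouth","stylus")])
E
```

```text
[0.49544158 0.19730062 0.35042976] 0.4967500852220517
[(0.76, [508.0, 280.0, 10.0], [270, 89])]
scene [[(0.53, [508.0, 278.0, 7.0], [342, 260]), (0.46, [445.0, -172.0, 9.0], [260, 154])], [(0.83, [522.0, 397.0, 51.0], [375, 289]), (0.72, [633.0, 411.0, 33.0], [348, 322])], [(0.55, [417.0, 410.0, -1.0], [398, 277])]]
side [[(0.81, [502.0, 280.0, 8.0], [250, 294]), (0.46, [481.0, -167.0, 9.0], [304, 187])], [(0.8, [518.0, 397.0, 50.0], [226, 320]), (0.68, [633.0, 410.0, 34.0], [176, 316])], [(0.73, [566.0, 212.0, 8.0], [235, 268]), (0.51, [520.0, 401.0, 4.0], [225, 334])]]
```

>>> play_rows([
  {"offset": [-40, -4, -10], "twist": 0, "grip": 0.5},
  {"offset": [-80, -8, -20], "twist": 0, "grip": 0.5},
  {"offset": [-120, -12, -31], "twist": 0, "grip": 0.5},
  {"offset": [-160, -16, -31], "twist": 0, "grip": 0.5},
  {"offset": [-200, -18.5, -31], "twist": 0, "grip": 0.5},
])

```text
time: 12.28
tool_pos: [0.4767, -0.0015, 0.3809]
tool_rot: [0.001, 0.707, 0.708, 0.001]
contact_force: [0.6, -0.1, -0.4]
gripper_width: 0.496
```

>>> play_rows([
  {"offset": [-40, 0, 0], "twist": 0, "grip": 0.5},
  {"offset": [-80, 0, 0], "twist": 0, "grip": 0.5},
  {"offset": [-120, 0, 0], "twist": 0, "grip": 0.5},
  {"offset": [-148, 0, 0], "twist": 0, "grip": 0.5},
  {"offset": [-148, 0, 0], "twist": 0, "grip": 0.5},
])

```text
time: 12.7
tool_pos: [0.4769, -0.1521, 0.3798]
tool_rot: [0.001, 0.709, 0.705, -0.001]
contact_force: [0.3, -0.2, 0.3]
gripper_width: 0.5
```

>>> play_rows([
  {"offset": [0, 0, 0], "twist": 0, "grip": 0.5},
  {"offset": [0, 0, 0], "twist": 0, "grip": 0.5},
  {"offset": [0, 0, 0], "twist": 0, "grip": 0.5},
])

```text
time: 12.95
tool_pos: [0.4771, -0.1471, 0.3795]
tool_rot: [-0.0, 0.707, 0.708, 0.0]
contact_force: [0.4, 1.1, 0.2]
gripper_width: 0.503
```

```bash
python3 - <<'E'
from h import *
s=manip.state();print(s["tool_pos"],s["gripper_width"])
i=snap("wrist","w8.png");print(find("logger1","wrist"))
cv2.imwrite("pics/c8.png",cv2.resize(i[110:240,170:330],None,fx=4,fy=4,interpolation=cv2.INTER_CUBIC))
for cam in("scene","side"):
    snap(cam,cam+"8.png");print(cam,[find(q,cam) for q in("logger1",)])
E
```

```text
[ 0.47711311 -0.14706953  0.37954463] 0.5029297941824148
[(0.89, [499.0, -164.0, 9.0], [277, 185])]
scene [[(0.71, [507.0, 281.0, 5.0], [343, 261]), (0.55, [494.0, -163.0, 12.0], [250, 162])]]
side [[(0.46, [503.0, 280.0, 10.0], [250, 293]), (0.46, [493.0, -164.0, 8.0], [299, 187])]]
```

View pics/c8.png

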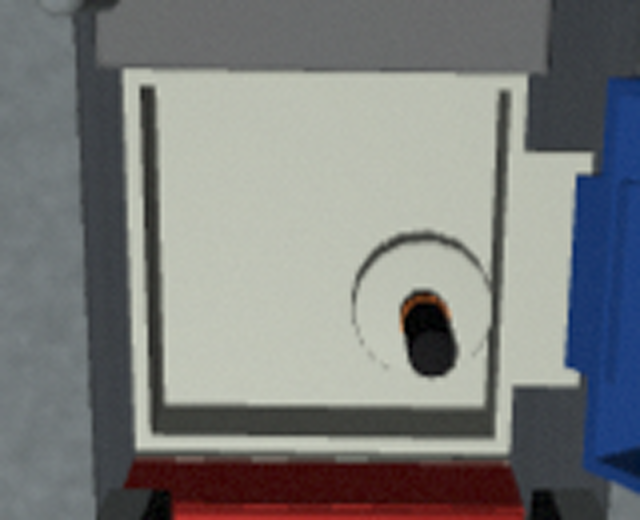

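```bash
python3 - <<'E'
from h import *
print(manip.state()["tool_pos"])
print(ray("wrist",(278.2,198.7),.066).round(4),ray("wrist",(276,185.7),.024).round(4))
E
```

```text
[ 0.47708006 -0.14751347  0.37974553]
[ 0.4959 -0.1639  0.066 ] [ 0.4963 -0.1621  0.024 ]
```

The second logger was knocked and now stands upright at about (496,-163). I'm picking it with a narrower opening.

>>> play_rows([
  {"offset": [-8, 10, 25], "twist": 0, "grip": 0.36},
  {"offset": [-15.3, 19, 60], "twist": 0, "grip": 0.36},
  {"offset": [-15.3, 19, 100], "twist": 0, "grip": 0.36},
  {"offset": [-15.3, 19, 138], "twist": 0, "grip": 0.36},
  {"offset": [-15.3, 19, 165], "twist": 0, "grip": 0.36},
])

```text
time: 13.67
tool_pos: [0.4949, -0.1628, 0.2112]
tool_rot: [-0.002, 0.707, 0.707, -0.001]
contact_force: [-0.3, -0.5, -1.4]
gripper_width: 0.357
```

>>> play_rows([
  {"offset": [0, 0, 0], "twist": 0, "grip": 0.36},
  {"offset": [0, 0, 0], "twist": 0, "grip": 0},
  {"offset": [0, 0, 0], "twist": 0, "grip": 0},
  {"offset": [0, 0, 0], "twist": 0, "grip": 0},
  {"offset": [0, 0, 0], "twist": 0, "grip": 0},
])

```text
time: 14.08
tool_pos: [0.4961, -0.1635, 0.2156]
tool_rot: [0.0, 0.707, 0.707, 0.0]
contact_force: [-1.3, -0.2, -0.2]
gripper_width: 0.116
```

>>> play_rows([
  {"offset": [0, 0, 0], "twist": 0, "grip": 0},
  {"offset": [0, 0, -25], "twist": 0, "grip": 0},
  {"offset": [0, 0, -60], "twist": 0, "grip": 0},
  {"offset": [0, 0, -100], "twist": 0, "grip": 0},
  {"offset": [0, 0, -130], "twist": 0, "grip": 0},
])

```text
time: 14.5
tool_pos: [0.4962, -0.1636, 0.3485]
tool_rot: [0.002, 0.707, 0.707, 0.001]
contact_force: [0.7, -0.4, -0.0]
gripper_width: 0.116
```

>>> play_rows([
  {"offset": [40, 6, 0], "twist": 0, "grip": 0},
  {"offset": [80, 12, 0], "twist": 0, "grip": 0},
  {"offset": [120, 18, 0], "twist": 0, "grip": 0},
  {"offset": [160, 20, 0], "twist": 0, "grip": 0},
  {"offset": [200, 20, 0], "twist": 0, "grip": 0},
])

```text
time: 14.92
tool_pos: [0.5161, 0.0383, 0.3459]
tool_rot: [0.001, 0.707, 0.707, 0.001]
contact_force: [0.8, 0.4, -1.6]
gripper_width: 0.116
```

>>> play_rows([
  {"offset": [38, 0, 0], "twist": 0, "grip": 0},
  {"offset": [76, 0, 0], "twist": 0, "grip": 0},
  {"offset": [113.5, 0, 0], "twist": 0, "grip": 0},
  {"offset": [113.5, 0, 0], "twist": 0, "grip": 0},
  {"offset": [113.5, 0, 0], "twist": 0, "grip": 0},
])

```text
time: 15.33
tool_pos: [0.5157, 0.1519, 0.3454]
tool_rot: [0.001, 0.706, 0.708, 0.001]
contact_force: [-0.3, -0.9, -1.2]
gripper_width: 0.114
```

```bash
python3 - <<'E'
from h import *
s=manip.state();print(s["tool_pos"],s["gripper_width"])
i=snap("wrist","w9.png");print(find("logger1","wrist"));print(pads("wrist",i))
for cam in("scene","side"):
    im=snap(cam,cam+"9.png");print(cam,find("logger1",cam),pads(cam,im))
E
```

```text
[0.51574784 0.15188201 0.34541782] 0.11404919694744331
[(0.87, [517.0, 147.0, 141.0], [260, 232]), (0.66, [505.0, 280.0, 11.0], [245, 31]), (0.38, [627.0, 238.0, 32.0], [390, 81])]
[(1695, [570.5, 274.1], [319.0, 38.0]), (111, [495.6, 265.9], [235.0, 48.0]), (1422, [500.4, 212.4], [241.0, 110.0]), (1405, [566.3, 208.2], [311.0, 115.0])]
scene [(0.56, [517.0, 148.0, 142.0], [315, 206]), (0.49, [508.0, 279.0, 8.0], [342, 260])] [(115, [501.1, 214.2], [328.0, 243.0]), (121, [567.3, 210.3], [311.0, 255.0]), (132, [570.7, 276.1], [326.0, 272.0])]
side [(0.77, [499.0, 279.0, 10.0], [251, 294]), (0.74, [518.0, 396.0, 50.0], [226, 319]), (0.52, [516.0, 148.0, 138.0], [261, 218])] [(112, [567.2, 208.4], [235.0, 267.0]), (122, [501.0, 212.3], [259.0, 274.0]), (129, [570.9, 274.7], [224.0, 286.0])]
```

View pics/w9.png

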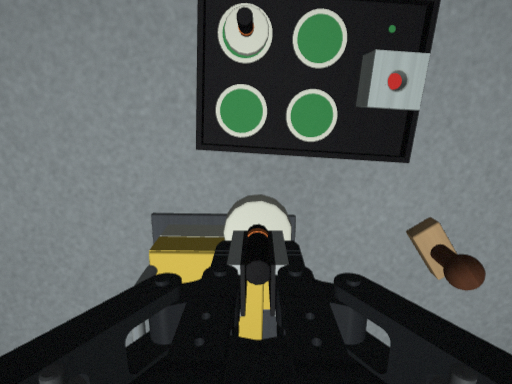

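>>> play_rows([
  {"offset": [32, -7, 0], "twist": 0, "grip": 0},
  {"offset": [64, -15, 0], "twist": 0, "grip": 0},
  {"offset": [64, -15, 30], "twist": 0, "grip": 0},
  {"offset": [64, -15, 65], "twist": 0, "grip": 0},
  {"offset": [64, -15, 95], "twist": 0, "grip": 0},
])

```text
time: 16.05
tool_pos: [0.501, 0.2137, 0.2489]
tool_rot: [0.0, 0.707, 0.707, 0.001]
contact_force: [-0.1, 0.1, -1.0]
gripper_width: 0.109
```

>>> play_rows([
  {"offset": [0, 0, 15], "twist": 0, "grip": 0},
  {"offset": [0, 0, 28], "twist": 0, "grip": 0},
  {"offset": [0, 0, 35.5], "twist": 0, "grip": 0},
  {"offset": [0, 0, 36], "twist": 0, "grip": 0},
  {"offset": [0, 0, 36], "twist": 0, "grip": 0},
])

```text
time: 16.47
tool_pos: [0.5018, 0.2137, 0.2146]
tool_rot: [0.0, 0.707, 0.707, 0.001]
contact_force: [-0.5, -0.7, 0.0]
gripper_width: 0.115
```

>>> play_rows([
  {"offset": [0, 0, 0], "twist": 0, "grip": 0.2},
  {"offset": [0, 0, 0], "twist": 0, "grip": 0.4},
  {"offset": [0, 0, 0], "twist": 0, "grip": 0.4},
  {"offset": [0, 0, -20], "twist": 0, "grip": 0.4},
  {"offset": [0, 0, -60], "twist": 0, "grip": 0.4},
])

```text
time: 16.88
tool_pos: [0.4987, 0.2133, 0.2689]
tool_rot: [-0.003, 0.707, 0.707, -0.005]
contact_force: [0.1, 0.0, -0.2]
gripper_width: 0.402
```

>>> play_rows([
  {"offset": [0, 0, -40], "twist": 0, "grip": 0.5},
  {"offset": [0, 25, -70], "twist": 0, "grip": 0.5},
  {"offset": [0, 65, -75], "twist": 0, "grip": 0.5},
  {"offset": [0, 70, -75], "twist": 0, "grip": 0.5},
  {"offset": [0, 70, -75], "twist": 0, "grip": 0.5},
])

```text
time: 17.3
tool_pos: [0.5727, 0.2138, 0.3497]
tool_rot: [0.001, 0.707, 0.707, 0.001]
contact_force: [0.1, -0.2, -0.3]
gripper_width: 0.502
```

```bash
python3 - <<'E'
from h import *
s=manip.state();print(s["tool_pos"],s["gripper_width"])
i=snap("wrist","w10.png");print(find("logger1","wrist"));print("btn",find("button_top","wrist",pmin=.1));print(pads("wrist",i))
for cam in("scene","side"):
    im=snap(cam,cam+"10.png");print(cam,find("logger1",cam),find("stylus",cam),find("stand_mouth",cam))
E
```

```text
[0.57268098 0.21377581 0.34966432] 0.5019706156424856
[(0.93, [503.0, 279.0, 9.0], [185, 108]), (0.63, [502.0, 214.0, 5.0], [190, 175])]
btn [(0.69, [626.0, 239.0, 29.0], [320, 153])]
[(1380, [565.7, 276.3], [254.0, 110.0]), (1163, [561.9, 210.8], [251.0, 178.0])]
scene [(0.66, [499.0, 215.0, 8.0], [329, 243]), (0.57, [507.0, 275.0, 7.0], [342, 259]), (0.22, [524.0, -443.0, -2.0], [197, 122])] [(0.56, [416.0, 413.0, -3.0], [399, 278]), (0.45, [524.0, 400.0, 5.0], [370, 296]), (0.34, [506.0, 278.0, 6.0], [342, 260]), (0.26, [518.0, 397.0, 51.0], [376, 288])] [(0.68, [633.0, 414.0, 33.0], [349, 323]), (0.63, [518.0, 398.0, 50.0], [376, 288]), (0.61, [469.0, -98.0, -4.0], [268, 174])]
side [(0.77, [501.0, 280.0, 10.0], [250, 294]), (0.55, [499.0, 213.0, 8.0], [260, 274])] [(0.91, [416.0, 409.0, -3.0], [268, 351]), (0.73, [519.0, 400.0, 4.0], [226, 333])] [(0.94, [632.0, 413.0, 35.0], [176, 317]), (0.72, [518.0, 400.0, 3.0], [226, 334]), (0.63, [515.0, 398.0, 50.0], [227, 321])]
```

View pics/w10.png

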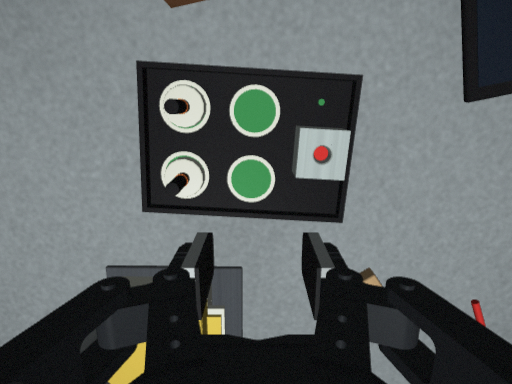

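Both loggers stand on the left pads at about (185,107) and (183,176), and the red button shows at (321,154). I'll take settled measurements of the button and the stylus.

```bash
cat >> h.py <<'E'
def red(cam,im,z,box=None):
    h=cv2.cvtColor(im,cv2.COLOR_BGR2HSV);m=cv2.inRange(h,(0,150,60),(8,255,255))|cv2.inRange(h,(172,150,60),(180,255,255))
    n,_,st,ce=cv2.connectedComponentsWithStats(m)
    return [(int(s[4]),(ray(cam,c,z)*1000).round(1)[:2].tolist(),c.round(1).tolist()) for s,c in zip(st[1:],ce[1:]) if 8<s[4]<400]
E
python3 - <<'E'
from h import *
s=manip.state();print(s["tool_pos"],s["tool_rot"])
i=snap("wrist","w11.png");print(pads("wrist",i));print("red",red("wrist",i,.032))
for z in(.03,.032,.04): print(z,find("button_top","wrist",pmin=.1))
for cam in("scene","side"): print(cam,red(cam,cv2.imread(f"pics/{cam}10.png"),.032))
E
```

```text
[0.57065387 0.21408118 0.34870458] [-9.64170947e-06  7.07023450e-01  7.07190101e-01 -3.96261257e-05]
[(1384, [570.1, 276.4], [257.0, 111.0]), (1168, [566.1, 210.4], [253.0, 179.0])]
red [(161, [630.2, 239.2], [323.7, 153.6]), (185, [803.3, 71.7], [480.5, 313.6])]
0.03 [(0.56, [629.0, 241.0, 31.0], [323, 152])]
0.032 [(0.56, [630.0, 241.0, 31.0], [323, 152])]
0.04 [(0.56, [630.0, 241.0, 31.0], [323, 152])]
scene [(102, [851.5, 15.2], [188.7, 258.2]), (11, [629.7, 238.7], [302.4, 271.1])]
side [(11, [429.4, -315.7], [330.5, 157.3]), (41, [827.6, 35.1], [171.0, 198.6])]
```

>>> play_rows([
  {"offset": [35, -15, 0], "twist": 0, "grip": 0.5},
  {"offset": [70, -30, 0], "twist": 0, "grip": 0.5},
  {"offset": [108, -45, 0], "twist": 0, "grip": 0.5},
  {"offset": [146, -52, 0], "twist": 0, "grip": 0.5},
  {"offset": [146, -52, 0], "twist": 0, "grip": 0.5},
])

```text
time: 18.47
tool_pos: [0.5169, 0.365, 0.349]
tool_rot: [-0.001, 0.705, 0.709, 0.001]
contact_force: [0.1, -0.3, -0.5]
gripper_width: 0.496
```

>>> play_rows([
  {"offset": [0, 0, 0], "twist": 0, "grip": 0.5},
  {"offset": [0, 0, 0], "twist": 0, "grip": 0.5},
  {"offset": [0, 0, 0], "twist": 0, "grip": 0.5},
  {"offset": [0, 0, 0], "twist": 0, "grip": 0.5},
  {"offset": [0, 0, 0], "twist": 0, "grip": 0.5},
])

```text
time: 18.88
tool_pos: [0.5195, 0.3589, 0.3487]
tool_rot: [0.0, 0.708, 0.706, -0.0]
contact_force: [-0.8, -1.0, 0.1]
gripper_width: 0.499
```

```bash
python3 - <<'E'
from h import *
s=manip.state();print(s["tool_pos"],s["tool_rot"])
i=snap("wrist","w12.png");print(find("stylus","wrist"),find("stand_mouth","wrist"))
h=cv2.cvtColor(i,cv2.COLOR_BGR2HSV);m=cv2.inRange(h,(20,120,60),(35,255,255))
n,_,st,ce=cv2.connectedComponentsWithStats(m)
for a,c in zip(st[1:],ce[1:]):
    if a[4]>30: print(a,c.round(1))
cv2.imwrite("pics/c12.png",cv2.resize(i[90:290,120:380],None,fx=3,fy=3,interpolation=cv2.INTER_CUBIC))
E
```

```text
[0.51948131 0.35894237 0.34874468] [ 3.58026007e-05  7.07722623e-01  7.06490401e-01 -1.58630658e-05]
[(0.96, [516.0, 405.0, 4.0], [254, 128]), (0.77, [416.0, 414.0, -0.0], [152, 119])] [(0.8, [635.0, 417.0, 33.0], [391, 116]), (0.68, [508.0, 281.0, 12.0], [247, 249]), (0.64, [512.0, 403.0, 50.0], [249, 135])]
[  61  114   73   35 1657] [ 93.  130.2]
[248 128  20  27 408] [257.6 141.6]
```

View pics/c12.png

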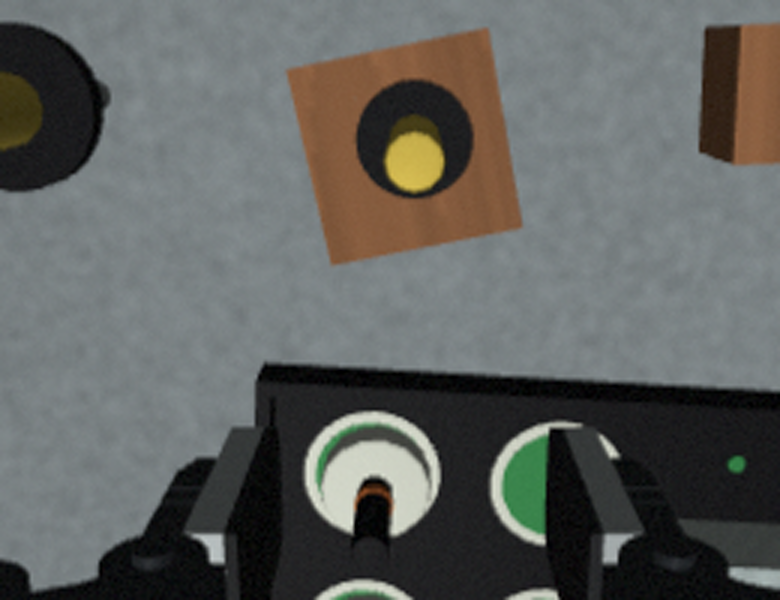

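```bash
python3 - <<'E'
from h import *
r=lambda u,v,z:(ray("wrist",(u/3+120,v/3+90),z)*1000).round(1)
print("top",r(415,162,.106),"collar",r(415,138,.056))
c=[r(*p,.05) for p in((287,70),(490,28),(522,227),(332,265))];print("stand",c,np.mean(c,0))
for p,z in(((373,473),.008),((376,478),.022),((375,545),.064)): print("log",r(*p,z))
print(manip.state()["tool_pos"])
E
```

```text
top [519.4 401.9 106. ] collar [519.6 402.5  56. ]
stand [array([484.7, 420.3,  50. ]), array([539.8, 431.2,  50. ]), array([550.1, 376.8,  50. ]), array([495.7, 365.8,  50. ])] [517.575 398.525  50.   ]
log [504.8 280.7   8. ]
log [506.5 285.4  22. ]
log [507.7 283.8  64. ]
[0.51929401 0.35935016 0.34875638]
```

>>> play_rows([
  {"offset": [30, 0, 5], "twist": 0, "grip": 0.5},
  {"offset": [41, 0, 38], "twist": 0, "grip": 0.5},
  {"offset": [41, 0, 75], "twist": 0, "grip": 0.5},
  {"offset": [41, 0, 105], "twist": 0, "grip": 0.5},
  {"offset": [41, 0, 113], "twist": 0, "grip": 0.5},
])

```text
time: 19.45
tool_pos: [0.5169, 0.3997, 0.2291]
tool_rot: [-0.001, 0.707, 0.707, -0.005]
contact_force: [-0.9, -1.7, -0.4]
gripper_width: 0.497
```

>>> play_rows([
  {"offset": [0, 0, 0], "twist": 0, "grip": 0.5},
  {"offset": [0, 0, 0], "twist": 0, "grip": 0.5},
  {"offset": [0, 0, 0], "twist": 0, "grip": 0},
  {"offset": [0, 0, 0], "twist": 0, "grip": 0},
  {"offset": [0, 0, 0], "twist": 0, "grip": 0},
])

```text
time: 19.87
tool_pos: [0.52, 0.4015, 0.239]
tool_rot: [0.001, 0.707, 0.707, 0.002]
contact_force: [-0.0, 0.5, 4.2]
gripper_width: 0.149
```

>>> play_rows([
  {"offset": [0, 0, 0], "twist": 0, "grip": 0},
  {"offset": [0, 0, 0], "twist": 0, "grip": 0},
  {"offset": [0, 0, -25], "twist": 0, "grip": 0},
  {"offset": [0, 0, -60], "twist": 0, "grip": 0},
  {"offset": [0, 0, -80], "twist": 0, "grip": 0},
])

```text
time: 20.28
tool_pos: [0.5194, 0.4012, 0.3193]
tool_rot: [0.0, 0.707, 0.707, 0.002]
contact_force: [0.6, 0.8, 0.5]
gripper_width: 0.142
```

>>> play_rows([
  {"offset": [-33, 20, -5], "twist": 0, "grip": 0},
  {"offset": [-66, 42, -5], "twist": 0, "grip": 0},
  {"offset": [-100, 64, -5], "twist": 0, "grip": 0},
  {"offset": [-130, 87, -5], "twist": 0, "grip": 0},
  {"offset": [-161, 111, -5], "twist": 0, "grip": 0},
])

```text
time: 20.7
tool_pos: [0.6305, 0.2385, 0.3215]
tool_rot: [0.0, 0.707, 0.707, 0.0]
contact_force: [0.9, 0.4, -0.2]
gripper_width: 0.144
```

>>> play_rows([
  {"offset": [0, 0, 0], "twist": 0, "grip": 0},
  {"offset": [0, 0, 0], "twist": 0, "grip": 0},
  {"offset": [0, 0, 0], "twist": 0, "grip": 0},
  {"offset": [0, 0, 0], "twist": 0, "grip": 0},
  {"offset": [0, 0, 0], "twist": 0, "grip": 0},
])

```text
time: 21.12
tool_pos: [0.6292, 0.2413, 0.3207]
tool_rot: [-0.0, 0.706, 0.708, -0.0]
contact_force: [-0.4, -0.2, 0.1]
gripper_width: 0.142
```

```bash
python3 - <<'E'
from h import *
s=manip.state();print(s["tool_pos"],s["gripper_width"])
i=snap("wrist","w13.png");print(find("stylus","wrist"));print(red("wrist",i,.032),pads("wrist",i))
for cam in("scene","side"):
    im=snap(cam,cam+"13.png");print(cam,find("stylus",cam))
a=cv2.imread("pics/scene13.png");b=cv2.imread("pics/side13.png")
u,v=map(int,proj("scene",(.63,.239,.06)));A=cv2.resize(a[v-45:v+45,u-45:u+45],(390,390),interpolation=cv2.INTER_CUBIC)
u,v=map(int,proj("side",(.63,.239,.06)));B=cv2.resize(b[v-45:v+45,u-45:u+45],(390,390),interpolation=cv2.INTER_CUBIC)
cv2.imwrite("pics/c13.png",np.vstack([cv2.resize(i[60:320,120:380],(780,585))[: , :780],])); cv2.imwrite("pics/c13b.png",np.hstack([A,B]))
E
```

```text
[0.62915577 0.2412948  0.32069434] 0.14218099892297667
[(0.74, [625.0, 242.0, 87.0], [252, 208])]
[(173, [630.1, 239.0], [259.0, 191.0])] [(1558, [570.0, 276.2], [191.0, 143.0]), (1290, [566.1, 210.2], [190.0, 214.0])]
scene [(0.61, [416.0, 410.0, 0.0], [399, 276]), (0.49, [633.0, 237.0, 86.0], [303, 263])]
side [(0.75, [629.0, 237.0, 84.0], [206, 248]), (0.61, [416.0, 411.0, -0.0], [268, 351]), (0.59, [574.0, 274.0, 9.0], [223, 285]), (0.56, [478.0, -149.0, 6.0], [303, 191])]
```

View pics/w13.png

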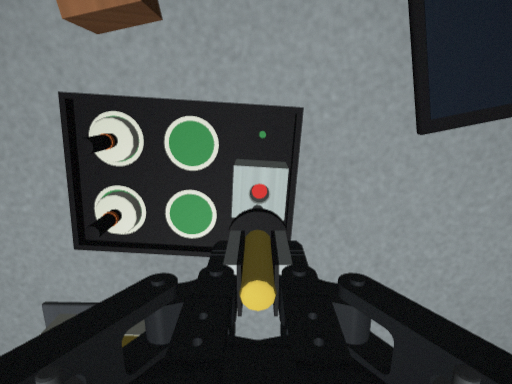

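View pics/c13b.png

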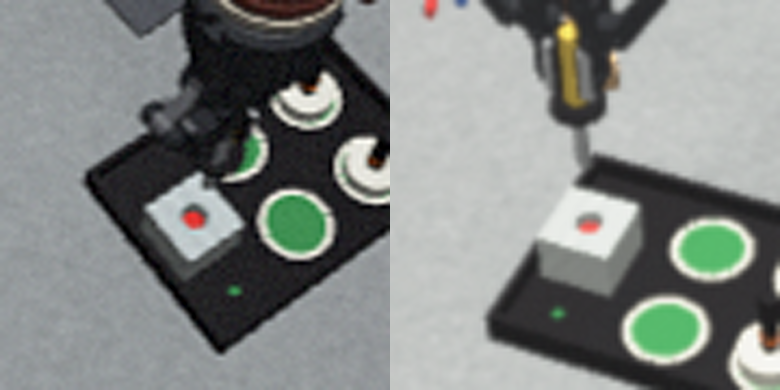

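```bash
python3 - <<'E'
from h import *
print(manip.state()["tool_pos"])
def off(cam): u,v=map(int,proj(cam,(.63,.239,.06))); return np.array([u-45,v-45])
k=90/390
def P(cam):
    c,T=cal(cam);Ti=np.linalg.inv(T)[:3];return np.array([[c["fx"],0,c["cx"]],[0,c["fy"],c["cy"]],[0,0,1]])@Ti
s=np.array([209,184])*k+off("scene");d=np.array([585-390,165])*k+off("side")
X=cv2.triangulatePoints(P("scene"),P("side"),s.reshape(2,1),d.reshape(2,1));print("tip",(X[:3]/X[3]).ravel()*1000)
print("tip px",s,d)
for z in(.084,.186): print("side vertical",z,(np.array(proj("side",(.63,.24,z)))-off("side"))/k+[390,0], "scene",(np.array(proj("scene",(.63,.24,z)))-off("scene"))/k)
# wrist: handle top, px, z
for z in(.186,): print("handle top",ray("wrist",(257.5,297),z)*1000)
i=snap("wrist");b=i[170:260,200:320];cv2.imwrite("pics/c14.png",cv2.resize(b,None,fx=6,fy=6,interpolation=cv2.INTER_CUBIC))
E
```

```text
[0.62971545 0.24049412 0.32074996]
tip [627.71254393 241.72696814  87.4633823 ]
tip px [306.23076923 263.46153846] [206.         248.07692308]
side vertical 0.084 [581.70846398 167.38585477] scene [203.49530129 184.12758691]
side vertical 0.186 [568.77873203  31.20106666] scene [226.34107343 106.61233406]
handle top [629.21386214 238.90938174 186.        ]
```

View pics/c14.png

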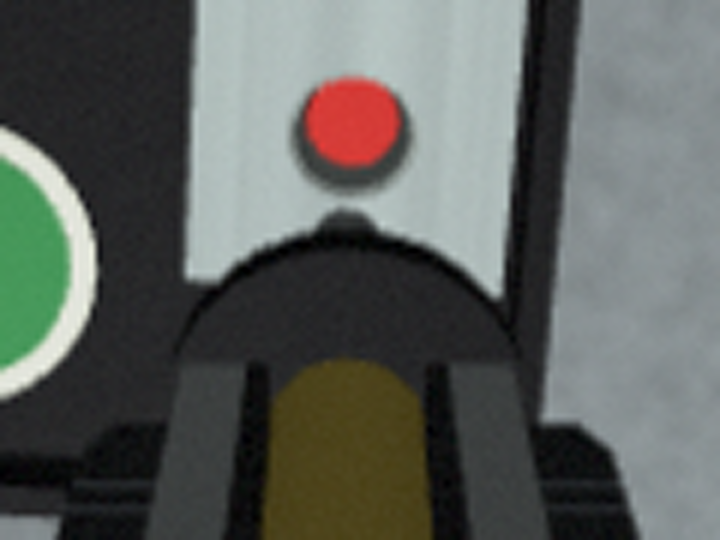

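```bash
python3 - <<'E'
from h import *
s=manip.state();print(s["tool_pos"],s["tool_rot"])
for z in(.085,.088,.09): print(ray("wrist",(257.8,205.3),z)*1000-[0,4,0])
print("hole",ray("wrist",(352/6+200,132/6+170),.04)*1000,"btn",ray("wrist",(353/6+200,122/6+170),.032)*1000)
for z in(.05,.06): print("collar edge(y+16)",ray("wrist",(347/6+200,232/6+170),.087+.045)*1000)
E
```

```text
[0.62978502 0.24036477 0.32069963] [-4.59869168e-06  7.06902789e-01  7.07310714e-01 -2.40451240e-05]
[629.54490141 238.42604185  85.        ]
[629.5395869  239.38424303  88.        ]
[629.5360439  240.02304381  90.        ]
hole [630.31846897 239.4347742   40.        ] btn [630.49222492 238.69669457  32.        ]
collar edge(y+16) [629.48121468 255.59054205 132.        ]
collar edge(y+16) [629.48121468 255.59054205 132.        ]
```

>>> play_rows([
  {"offset": [-0.5, 1, 20], "twist": 0, "grip": 0},
  {"offset": [-0.5, 1, 35], "twist": 0, "grip": 0},
  {"offset": [-0.5, 1, 42], "twist": 0, "grip": 0},
  {"offset": [-0.5, 1, 47], "twist": 0, "grip": 0},
  {"offset": [-0.5, 1, 51], "twist": 0, "grip": 0},
])

```text
time: 21.88
tool_pos: [0.6307, 0.2394, 0.2684]
tool_rot: [-0.0, 0.707, 0.707, -0.001]
contact_force: [-0.0, -0.5, -0.9]
gripper_width: 0.144
```

>>> play_rows([
  {"offset": [0, 0, 1], "twist": 0, "grip": 0},
  {"offset": [0, 0, 2], "twist": 0, "grip": 0},
  {"offset": [0, 0, 4], "twist": 0, "grip": 0},
  {"offset": [0, 0, 5], "twist": 0, "grip": 0},
  {"offset": [0, 0, 5], "twist": 0, "grip": 0},
])

```text
time: 22.3
tool_pos: [0.6313, 0.2396, 0.2655]
tool_rot: [0.0, 0.707, 0.707, 0.001]
contact_force: [0.8, -0.3, 1.3]
gripper_width: 0.148
```

```bash
python3 - <<'E'
from h import *
s=manip.state();print(s["tool_pos"],s["contact_force"])
i=snap("wrist","w15.png");print(red("wrist",i,.032))
A=i[150:330,160:340]
a=snap("scene","scene15.png");b=snap("side","side15.png")
for cam,im in(("scene",a),("side",b)):
    u,v=map(int,proj(cam,(.63,.239,.05)));A=np.hstack([A,cv2.resize(im[v-30:v+30,u-30:u+30],(180,180),interpolation=cv2.INTER_CUBIC)])
cv2.imwrite("pics/c15.png",cv2.resize(A,(798,266)))
E
```

```text
[0.63129153 0.23959628 0.26545875] [ 0.75109809 -0.25744389  1.3185951 ]
[(73, [629.2, 242.2], [254.5, 205.7])]
```

>>> play_rows([
  {"offset": [0, 0, 1], "twist": 0, "grip": 0},
  {"offset": [0, 0, 2], "twist": 0, "grip": 0},
  {"offset": [0, 0, 3], "twist": 0, "grip": 0},
  {"offset": [0, 0, 3], "twist": 0, "grip": 0},
  {"offset": [0, 0, 3], "twist": 0, "grip": 0},
])

```text
time: 22.87
tool_pos: [0.6313, 0.2396, 0.2623]
tool_rot: [0.0, 0.707, 0.707, 0.001]
contact_force: [1.3, -0.3, 4.4]
gripper_width: 0.151
```

>>> play_rows([
  {"offset": [0, 0, 1], "twist": 0, "grip": 0},
  {"offset": [0, 0, 1.5], "twist": 0, "grip": 0},
  {"offset": [0, 0, 2], "twist": 0, "grip": 0},
  {"offset": [0, 0, 2], "twist": 0, "grip": 0},
  {"offset": [0, 0, 2], "twist": 0, "grip": 0},
])

```text
time: 23.28
tool_pos: [0.6313, 0.2396, 0.2608]
tool_rot: [0.0, 0.707, 0.707, 0.001]
contact_force: [-0.2, 0.1, 6.6]
gripper_width: 0.147
```

```bash
python3 - <<'E'
from h import *
s=manip.state();print(s["tool_pos"],s["contact_force"])
i=snap("wrist");print(red("wrist",i,.028))
s=manip.state();print(s["tool_pos"],s["contact_force"])
E
```

```text
[0.63131148 0.23960215 0.2608256 ] [-0.18972245  0.0597145   6.60174554]
[(26, [626.2, 241.3], [250.2, 207.2])]
[0.63130845 0.23959865 0.26082294] [ 0.42089784 -0.35345861  6.30296963]
```

>>> play_rows([
  {"offset": [0, 0, 0.8], "twist": 0, "grip": 0},
  {"offset": [0, 0, 1.5], "twist": 0, "grip": 0},
  {"offset": [0, 0, 1.5], "twist": 0, "grip": 0},
  {"offset": [0, 0, 1.5], "twist": 0, "grip": 0},
])

```text
time: 23.67
tool_pos: [0.6315, 0.2397, 0.2607]
tool_rot: [0.0, 0.707, 0.707, 0.001]
contact_force: [-2.1, -0.7, 10.7]
gripper_width: 0.148
```

```bash
python3 - <<'E'
from h import *
s=manip.state();print(s["tool_pos"],s["contact_force"])
i=snap("wrist");print(red("wrist",i,.028))
for cam in("scene","side"): snap(cam);print(find("stylus",cam),find("logger1",cam))
E
```

```text
[0.63148207 0.23969242 0.26068029] [-2.11753332 -0.68454537 10.69674258]
[(27, [626.2, 241.3], [249.7, 207.6])]
[(0.54, [634.0, 238.0, 26.0], [301, 273]), (0.3, [504.0, 215.0, 8.0], [328, 243])] [(0.57, [507.0, 276.0, 6.0], [342, 259]), (0.42, [507.0, 280.0, 7.0], [343, 260]), (0.37, [500.0, 215.0, 9.0], [329, 243])]
[(0.79, [415.0, 409.0, -1.0], [269, 351]), (0.47, [630.0, 236.0, 25.0], [207, 264]), (0.43, [515.0, 398.0, 47.0], [227, 321])] [(0.68, [501.0, 280.0, 10.0], [250, 294]), (0.51, [503.0, 217.0, 3.0], [258, 277]), (0.36, [530.0, -443.0, 7.0], [309, 139])]
```

Button bottomed: the force rose from 6.5 to 10.7 N with no further travel, and the tip sits at about 26 mm. I'm retracting and going back to the stand.

>>> play_rows([
  {"offset": [0, 0, -8], "twist": 0, "grip": 0},
  {"offset": [0, 0, -30], "twist": 0, "grip": 0},
  {"offset": [0, 0, -62], "twist": 0, "grip": 0},
  {"offset": [0, 0, -65], "twist": 0, "grip": 0},
  {"offset": [0, 0, -65], "twist": 0, "grip": 0},
])

```text
time: 24.43
tool_pos: [0.6314, 0.2396, 0.3257]
tool_rot: [0.001, 0.707, 0.707, 0.002]
contact_force: [0.0, 0.4, -0.9]
gripper_width: 0.149
```

>>> play_rows([
  {"offset": [33, -24, 0], "twist": 0, "grip": 0},
  {"offset": [66, -47, 0], "twist": 0, "grip": 0},
  {"offset": [99, -70, 0], "twist": 0, "grip": 0},
  {"offset": [132, -93, 0], "twist": 0, "grip": 0},
  {"offset": [160, -112.5, 0], "twist": 0, "grip": 0},
])

```text
time: 24.85
tool_pos: [0.5161, 0.4008, 0.3202]
tool_rot: [-0.001, 0.707, 0.707, -0.002]
contact_force: [1.0, 0.2, -0.6]
gripper_width: 0.146
```

>>> play_rows([
  {"offset": [0, 0, 0], "twist": 0, "grip": 0},
  {"offset": [0, 0, 0], "twist": 0, "grip": 0},
  {"offset": [0, 0, 0], "twist": 0, "grip": 0},
  {"offset": [0, 0, 0], "twist": 0, "grip": 0},
  {"offset": [0, 0, 0], "twist": 0, "grip": 0},
])

```text
time: 25.27
tool_pos: [0.5192, 0.3984, 0.3225]
tool_rot: [-0.0, 0.708, 0.706, -0.001]
contact_force: [0.2, 0.7, -1.1]
gripper_width: 0.146
```

```bash
python3 - <<'E'
from h import *
i=snap("wrist","w16.png")
print("w",find("stylus","wrist"),find("stand_mouth","wrist"))
for cam in("scene","side"):
    im=snap(cam,cam+"16.png");print(cam,find("stylus",cam),find("stand_mouth",cam))
s=manip.state();print(s["tool_pos"],s["tool_rot"],s["contact_force"])
def wood(im,cam,near):
    h=cv2.cvtColor(im,cv2.COLOR_BGR2HSV);m=cv2.inRange(h,(5,80,70),(16,220,255))
    n,_,st,ce=cv2.connectedComponentsWithStats(m)
    return [(a.tolist(),c.round(1).tolist()) for a,c in zip(st[1:],ce[1:]) if a[4]>150]
print(wood(i,"wrist",0)); print(proj("wrist",(.5177,.398,.05)))
# dark tip pixel search near projected tip column
print(proj("wrist",(s["tool_pos"][0],s["tool_pos"][1],.089)))
g=cv2.cvtColor(i,cv2.COLOR_BGR2GRAY); print(g[150:240:2,258])
E
```

```text
w [(0.97, [515.0, 402.0, 87.0], [253, 203]), (0.77, [413.0, 415.0, -2.0], [145, 161])] [(0.84, [515.0, 400.0, 52.0], [252, 193]), (0.67, [634.0, 415.0, 35.0], [398, 169])]
scene [(0.55, [521.0, 398.0, 89.0], [380, 283]), (0.47, [415.0, 412.0, -1.0], [399, 277])] [(0.94, [518.0, 399.0, 52.0], [376, 288]), (0.74, [633.0, 414.0, 35.0], [349, 322])]
side [(0.6, [418.0, 412.0, 1.0], [267, 351]), (0.51, [515.0, 395.0, 85.0], [227, 309]), (0.22, [576.0, 272.0, 4.0], [223, 285])] [(0.88, [633.0, 412.0, 35.0], [176, 316]), (0.66, [513.0, 398.0, 50.0], [228, 320])]
[0.51857119 0.39940755 0.32327356] [1.73744242e-05 7.07155658e-01 7.07057900e-01 3.72932975e-05] [-0.45725052 -1.29911344 -0.35729719]
[([121, 0, 273, 97, 18553], [253.4, 41.4]), ([371, 147, 52, 49, 2114], [396.2, 170.4]), ([214, 152, 83, 75, 3597], [256.2, 185.3])]
[np.float64(256.91124716919137), np.float64(195.0797550061414)]
[np.float64(258.133180767141), np.float64(208.88940202280295)]
[ 30  32  33  34  91  98  98 100 100  96  97  98  99  99  95  97 111 114
 115 102  34  31  34  32  32  33  32  41  46  17   7  25  30  26  30  32
  32  29  30  33  50  53  55  54  54]
```

```bash
python3 - <<'E'
from h import *
i=cv2.imread("pics/w16.png");g=cv2.cvtColor(i,cv2.COLOR_BGR2GRAY)
for v in range(174,204): print(v," ".join(f"{x:3d}" for x in g[v,228:288:2]))
print(i[184,258],i[170,258],i[192,258])
for p in [(.5177,.398,.05),(.5187,.4034,.05+0)]: print(proj("wrist",p))
for y in(.389,.398,.407): print(y,proj("wrist",(.5177,y,.05)))
for z in (.085,.089): print("tip +y edge",proj("wrist",(.5185,.403,z)),"collar +y",proj("wrist",(.5185,.4152,z+.045)))
E
```

```text
174  91  92  93  93  96  92  93  93  94  93  95  94  96  95  95  99 100  95  92  90  88  91  90  86  85  89  91  90  86  88
175  94  93  93  93  91  93  93  92  90  95  95  91  97  96  95  96  99  96  93  91  89  90  90  87  88  90  91  91  88  90
176  92  95  93  92  95  93  92  93  94  92  93  91  95  97  94  99  99  97  94  92  90  91  89  91  86  89  92  90  86  87
177  94  95  92  92  93  95  92  94  93  93  94  92  98  96  95  98  98  95  94  94  86  91  93  88  85  89  90  90  89  87
178  92  93  95  92  93  92  93  94  92  93  96  93  95  99  94  95  99  96  93  93  89  88  89  88  86  87  92  91  88  88
179  93  95  93  93  94  93  95  93  93  90  93  93  95  97  96  97  97  98  94  92  88  90  90  89  86  87  90  92  89  87
180  93  91  93  93  94  92  93  93  92  92  95  94  93  92  92  97  98  98  92  91  90  90  91  90  87  87  90  90  87  89
181  91  94  94  94  92  94  94  93  94  93  97  92  87  94 100  97  98  99  94  94  92  89  92  89  88  86  91  89  88  88
182  92  91  96  96  94  93  94  94  91  92  93  90 102 112 112 111 104  97  97  92  91  90  91  89  86  87 
[... 2595 characters left out ...]
  91  89  88  88  92  94
[118 115 110] [ 59  88 130] [17 28 43]
[np.float64(256.91124716919137), np.float64(195.0797550061414)]
[np.float64(258.1762191961248), np.float64(188.497062095887)]
0.389 [np.float64(256.9150228625324), np.float64(205.8854430388345)]
0.398 [np.float64(256.91124716919137), np.float64(195.0797550061414)]
0.407 [np.float64(256.90739892785354), np.float64(184.06644126092687)]
tip +y edge [np.float64(258.01796347319566), np.float64(202.0465743204091)] collar +y [np.float64(258.21204248164486), np.float64(205.0120155028154)]
tip +y edge [np.float64(258.03079654651185), np.float64(203.80222079525203)] collar +y [np.float64(258.23295985007223), np.float64(207.3277314697875)]
```

```bash
python3 - <<'E'
from h import *
print(ray("wrist",(256.2,193.7),.05)*1000, manip.state()["tool_pos"])
i=cv2.imread("pics/w16.png");g=cv2.cvtColor(i,cv2.COLOR_BGR2GRAY)
for v in range(203,220): print(v," ".join(f"{x:3d}" for x in g[v,228:288:2]))
E
```

```text
[517.13659574 399.13699156  50.        ] [0.51857119 0.39940755 0.32327356]
203  87  91  92  92  95  93  93  94  94  93  69  53  31  31  33  32  33  53  77 102  94  93  91  89  91  89  88  88  92  94
204  87  90  90  94  95  93  93  92  93  92  90  64  54  50  39  41  53  70  87  97  97  94  92  89  89  89  88  89  91  93
205  88  91  93  96  94  93  93  93  92  93  93  86  67  52  43  46  54  83  91  96  95  91  92  90  92  90  88  86  92  93
206  90  91  91  93  96  93  93  93  93  92  95  93  85  48  44  46  40  75  87  96  98  94  94  91  90  89  88  87  92  91
207  88  90  92  93  95  92  93  93  95  93  94  92  81  43  40  37  39  58  86  96  97  92  93  92  92  89  90  86  90  91
208  87  89  94  93  94  95  93  93  94  93  92  67  52  24  19  17  18  30  62  94  96  94  93  87  90  90  88  87  91  94
209  85  93  94  96  96  94  96  96  94  90  57  30  15   5   8  12   5   9  30  56  87  95  93  90  92  89  88  86  88  92
210  87  90  93  95  94  95  93  94  66  51  18   7   9   4   7   7   9   0   6  13  45  63  93  88  90  90  86  86  89  92
211  86  89  91  93  94  97  95 
[... 383 characters left out ...]
  35  31  34  32  35  30  32  29  35  32  24  21   9   9  43  90  85  87  89  94
215  86  88  90  92  92  27   4  15  31  32  34  30  28  32  33  31  29  28  30  31  28  30  31  10   9  70  89  89  86  93
216  85  88  91  91  63   8  12  28  28  31  31  33  31  33  32  26  30  30  26  28  25  28  28  25   7  34  90  87  87  91
217  88  88  91  86  26  13  29  34  28  34  31  31  33  31  29  29  29  29  27  28  32  28  29  29  22   6  68  89  88  91
218  88  87  89  66  14  23  31  33  34  32  33  32  34  31  31  30  26  26  28  28  32  28  31  29  29  11  33  90  86  90
219  87  89  87  21  17  33  29  31  33  32  27  33  32  28  33  32  31  27  28  31  33  29  32  31  27  28  13  68  88  91
```

>>> play_rows([
  {"offset": [0, -1, 15], "twist": 0, "grip": 0},
  {"offset": [0, -1, 35], "twist": 0, "grip": 0},
  {"offset": [0, -1, 55], "twist": 0, "grip": 0},
  {"offset": [0, -1, 70], "twist": 0, "grip": 0},
  {"offset": [0, -1, 77], "twist": 0, "grip": 0},
])

```text
time: 26.13
tool_pos: [0.5163, 0.3989, 0.2421]
tool_rot: [-0.001, 0.707, 0.707, -0.003]
contact_force: [-0.2, 0.2, -1.3]
gripper_width: 0.147
```

>>> play_rows([
  {"offset": [0, 0, 2], "twist": 0, "grip": 0},
  {"offset": [0, 0, 4], "twist": 0, "grip": 0},
  {"offset": [0, 0, 6], "twist": 0, "grip": 0},
  {"offset": [0, 0, 6], "twist": 0, "grip": 0},
])

```text
time: 26.47
tool_pos: [0.5178, 0.3997, 0.2411]
tool_rot: [0.0, 0.707, 0.707, 0.001]
contact_force: [0.3, 0.1, -0.7]
gripper_width: 0.15
```

```bash
python3 - <<'E'
from h import *
for cam in("scene","side"):
    im=snap(cam,cam+"17.png");print(cam,find("stylus",cam))
s=manip.state();print(s["tool_pos"],s["contact_force"])
E
```

```text
scene [(0.45, [519.0, 399.0, 6.0], [372, 295])]
side [(0.93, [418.0, 410.0, -1.0], [267, 350]), (0.42, [516.0, 397.0, 5.0], [227, 332])]
[0.5177419 0.399674  0.2411422] [ 0.67608963 -0.16022541  0.49069266]
```

>>> play_rows([
  {"offset": [0, 0, 1], "twist": 0, "grip": 0},
  {"offset": [0, 0, 2], "twist": 0, "grip": 0},
  {"offset": [0, 0, 2], "twist": 0, "grip": 0},
  {"offset": [0, 0, 2], "twist": 0, "grip": 0},
])

```text
time: 27.0
tool_pos: [0.5177, 0.3996, 0.239]
tool_rot: [0.0, 0.707, 0.707, 0.0]
contact_force: [-2.1, -1.0, 4.9]
gripper_width: 0.148
```

>>> play_rows([
  {"offset": [0, 0, 1], "twist": 0, "grip": 0},
  {"offset": [0, 0, 1.5], "twist": 0, "grip": 0},
  {"offset": [0, 0, 1.5], "twist": 0, "grip": 0},
  {"offset": [0, 0, 1.5], "twist": 0, "grip": 0},
])

```text
time: 27.33
tool_pos: [0.5178, 0.3997, 0.2389]
tool_rot: [0.0, 0.707, 0.707, 0.0]
contact_force: [-3.9, -2.9, 11.0]
gripper_width: 0.148
```

Collar seated: contact at TCP 239, as predicted. Releasing.

>>> play_rows([
  {"offset": [0, 0, -1.8], "twist": 0, "grip": 0},
  {"offset": [0, 0, -1.8], "twist": 0, "grip": 0.25},
  {"offset": [0, 0, -1.8], "twist": 0, "grip": 0.4},
  {"offset": [0, 0, -1.8], "twist": 0, "grip": 0.45},
  {"offset": [0, 0, -1.8], "twist": 0, "grip": 0.45},
])

```text
time: 27.75
tool_pos: [0.5173, 0.3994, 0.2379]
tool_rot: [-0.0, 0.707, 0.707, -0.0]
contact_force: [0.9, 0.6, -0.4]
gripper_width: 0.453
```

>>> play_rows([
  {"offset": [0, 0, -20], "twist": 0, "grip": 0.45},
  {"offset": [0, 0, -60], "twist": 0, "grip": 0.45},
  {"offset": [0, 0, -100], "twist": 0, "grip": 0.45},
  {"offset": [-35, 0, -112], "twist": 0, "grip": 0.45},
  {"offset": [-40, 0, -112], "twist": 0, "grip": 0.45},
])

```text
time: 28.17
tool_pos: [0.5188, 0.358, 0.3565]
tool_rot: [0.002, 0.707, 0.707, 0.004]
contact_force: [0.9, -0.1, 0.6]
gripper_width: 0.451
```

>>> play_rows([
  {"offset": [0, 0, 0], "twist": 0, "grip": 0.45},
  {"offset": [0, 0, 0], "twist": 0, "grip": 0.45},
  {"offset": [0, 0, 0], "twist": 0, "grip": 0.45},
  {"offset": [0, 0, 0], "twist": 0, "grip": 0.45},
  {"offset": [0, 0, 0], "twist": 0, "grip": 0.45},
])

```text
time: 28.58
tool_pos: [0.5171, 0.36, 0.3488]
tool_rot: [-0.0, 0.707, 0.707, -0.001]
contact_force: [0.5, 0.2, 0.5]
gripper_width: 0.45
```

```bash
python3 - <<'E'
from h import *
i=snap("wrist","w18.png");print("w",find("stylus","wrist"),find("logger1","wrist"))
h=cv2.cvtColor(i,cv2.COLOR_BGR2HSV);m=cv2.inRange(h,(20,120,120),(35,255,255))
n,_,st,ce=cv2.connectedComponentsWithStats(m)
for a,c in zip(st[1:],ce[1:]):
    if a[4]>100: print(a,c.round(1),ray("wrist",c,.106)*1000)
for cam in("scene","side"):
    im=snap(cam,cam+"18.png");print(cam,find("stylus",cam),find("logger1",cam))
s=manip.state();print(s["tool_pos"],s["contact_force"])
E
```

```text
w [(0.86, [515.0, 403.0, 6.0], [257, 130]), (0.55, [414.0, 412.0, 2.0], [153, 121])] [(0.9, [503.0, 212.0, 8.0], [246, 304]), (0.77, [507.0, 281.0, 10.0], [249, 248])]
[ 67 119  30  31 720] [ 81.3 134.2] [399.95079389 408.50270219 106.        ]
[250 139  19  20 297] [259. 148.] [517.66709219 399.45897945 106.        ]
scene [(0.8, [417.0, 410.0, -1.0], [398, 276]), (0.44, [517.0, 396.0, 6.0], [371, 294])] [(0.68, [511.0, 276.0, 5.0], [341, 260]), (0.52, [503.0, 214.0, 9.0], [328, 243])]
side [(0.63, [418.0, 407.0, -1.0], [268, 349]), (0.49, [518.0, 396.0, 2.0], [227, 333])] [(0.58, [502.0, 215.0, 6.0], [258, 275]), (0.51, [503.0, 282.0, 8.0], [249, 295])]
[0.51748217 0.35955047 0.35054151] [0.28711996 0.34309225 0.86247747]
```

Stylus is upright again in its stand and both loggers are still on their pads. Going to the lid bar now.

>>> play_rows([
  {"offset": [-38, 8, -10], "twist": 0, "grip": 0.3},
  {"offset": [-77, 18, -15], "twist": 0, "grip": 0.25},
  {"offset": [-116, 28, -15], "twist": 0, "grip": 0.25},
  {"offset": [-155, 38, -15], "twist": 0, "grip": 0.25},
  {"offset": [-194, 48, -15], "twist": 0, "grip": 0.25},
])

```text
time: 29.45
tool_pos: [0.5656, 0.1638, 0.3661]
tool_rot: [0.0, 0.707, 0.707, 0.0]
contact_force: [0.6, -0.6, -0.0]
gripper_width: 0.251
```

>>> play_rows([
  {"offset": [-39, 10, 0], "twist": 0, "grip": 0.25},
  {"offset": [-78, 20, 0], "twist": 0, "grip": 0.25},
  {"offset": [-117, 30, 0], "twist": 0, "grip": 0.25},
  {"offset": [-156, 40, 0], "twist": 0, "grip": 0.25},
  {"offset": [-195, 50, 0], "twist": 0, "grip": 0.25},
])

```text
time: 29.87
tool_pos: [0.6156, -0.0315, 0.3658]
tool_rot: [0.0, 0.707, 0.707, 0.0]
contact_force: [0.8, 1.3, -0.2]
gripper_width: 0.246
```

>>> play_rows([
  {"offset": [-39, 12, 0], "twist": 0, "grip": 0.25},
  {"offset": [-78, 24, 0], "twist": 0, "grip": 0.25},
  {"offset": [-117, 36, 0], "twist": 0, "grip": 0.25},
  {"offset": [-119.5, 36, 0], "twist": 0, "grip": 0.25},
  {"offset": [-119.5, 36, 0], "twist": 0, "grip": 0.25},
])

```text
time: 30.28
tool_pos: [0.6516, -0.1514, 0.3653]
tool_rot: [-0.0, 0.708, 0.706, -0.0]
contact_force: [-0.2, 0.2, 0.4]
gripper_width: 0.245
```

```bash
python3 - <<'E'
from h import *
i=snap("wrist","w19.png");print("w",find("lid_blue_bar","wrist"))
for cam in("scene","side"):
    im=snap(cam,cam+"19.png");print(cam,find("lid_blue_bar",cam))
s=manip.state();print(s["tool_pos"],s["contact_force"],s["gripper_width"])
E
```

```text
w [(0.68, [651.0, -151.0, 86.0], [257, 194])]
scene [(0.79, [647.0, -153.0, 85.0], [213, 173])]
side [(0.6, [516.0, 397.0, 53.0], [227, 319]), (0.57, [649.0, -154.0, 86.0], [250, 159])]
[ 0.65133611 -0.14747495  0.36562634] [ 0.27965576 -0.7767806  -0.5332653 ] 0.25033184226571115
```

>>> play_rows([
  {"offset": [0, -1, 30], "twist": 0, "grip": 0.25},
  {"offset": [0, -1, 65], "twist": 0, "grip": 0.25},
  {"offset": [0, -1, 95], "twist": 0, "grip": 0.25},
  {"offset": [0, -1, 112], "twist": 0, "grip": 0.25},
  {"offset": [0, -2, 118], "twist": 0, "grip": 0.25},
])

```text
time: 31.0
tool_pos: [0.6484, -0.1473, 0.2437]
tool_rot: [-0.002, 0.707, 0.708, -0.001]
contact_force: [1.4, 1.0, 1.8]
gripper_width: 0.249
```

>>> play_rows([
  {"offset": [0, 0, 0], "twist": 0, "grip": 0.25},
  {"offset": [0, 0, 0], "twist": 0, "grip": 0},
  {"offset": [0, 0, 0], "twist": 0, "grip": 0},
  {"offset": [0, 0, 0], "twist": 0, "grip": 0},
  {"offset": [0, 0, 0], "twist": 0, "grip": 0},
])

```text
time: 31.42
tool_pos: [0.6495, -0.1487, 0.2485]
tool_rot: [-0.0, 0.707, 0.707, 0.0]
contact_force: [-2.8, 3.2, -0.2]
gripper_width: 0.086
```

>>> play_rows([
  {"offset": [0, -13.5, -22], "twist": 0, "grip": 0},
  {"offset": [0, -31, -40.8], "twist": 0, "grip": 0},
  {"offset": [0, -51.9, -55.8], "twist": 0, "grip": 0},
  {"offset": [0, -75.4, -66.4], "twist": 0, "grip": 0},
  {"offset": [0, -100.6, -72], "twist": 0, "grip": 0},
])

```text
time: 31.83
tool_pos: [0.5522, -0.1484, 0.3287]
tool_rot: [0.008, 0.707, 0.707, 0.008]
contact_force: [7.5, 2.2, 20.6]
gripper_width: 0.089
```

>>> play_rows([
  {"offset": [0, -25.7, -0.6], "twist": 0, "grip": 0},
  {"offset": [0, -51.1, 4], "twist": 0, "grip": 0},
  {"offset": [0, -75, 13.5], "twist": 0, "grip": 0},
  {"offset": [0, -96.5, 27.6], "twist": 0, "grip": 0},
  {"offset": [0, -114.9, 45.7], "twist": 0, "grip": 0},
])

```text
time: 32.25
tool_pos: [0.4335, -0.1491, 0.282]
tool_rot: [-0.001, 0.707, 0.707, -0.001]
contact_force: [-23.2, 17.3, 23.3]
gripper_width: 0.081
```

>>> play_rows([
  {"offset": [0, -4, 5], "twist": 0, "grip": 0},
  {"offset": [0, -7.7, 10.3], "twist": 0, "grip": 0},
  {"offset": [0, -7.7, 10.3], "twist": 0, "grip": 0},
  {"offset": [0, -7.7, 10.3], "twist": 0, "grip": 0},
])

```text
time: 32.58
tool_pos: [0.4252, -0.1493, 0.2687]
tool_rot: [-0.004, 0.707, 0.707, -0.003]
contact_force: [-30.2, 8.6, 35.5]
gripper_width: 0.087
```

>>> play_rows([
  {"offset": [0, -1, -4], "twist": 0, "grip": 0},
  {"offset": [0, -1, -4], "twist": 0, "grip": 0.3},
  {"offset": [0, -1, -4], "twist": 0, "grip": 0.4},
  {"offset": [0, -1, -30], "twist": 0, "grip": 0.4},
  {"offset": [0, -1, -40], "twist": 0, "grip": 0.4},
])

```text
time: 33.0
tool_pos: [0.426, -0.1495, 0.3062]
tool_rot: [0.002, 0.707, 0.707, 0.001]
contact_force: [0.7, -1.7, 1.0]
gripper_width: 0.397
```

>>> play_rows([
  {"offset": [0, 0, 0], "twist": 0, "grip": 0},
  {"offset": [0, 0, 0], "twist": 0, "grip": 0},
  {"offset": [0, 0, 0], "twist": 0, "grip": 0},
  {"offset": [0, 0, 0], "twist": 0, "grip": 0},
  {"offset": [0, 0, 0], "twist": 0, "grip": 0},
])

```text
time: 33.42
tool_pos: [0.425, -0.1488, 0.3023]
tool_rot: [-0.001, 0.707, 0.707, -0.0]
contact_force: [-0.1, 0.2, -0.7]
gripper_width: -0.004
```

```bash
python3 - <<'E'
from h import *
for cam in("scene","side"):
    im=snap(cam,cam+"20.png");print(cam,find("lid_blue_bar",cam))
s=manip.state();print(s["tool_pos"],s["contact_force"],s["gripper_width"])
# compare side/scene with the start picture (before the lid was touched) around the blue bar
for cam,old in(("side","d.png"),("scene","s.png")):
    o=cv2.cvtColor(cv2.imread("pics/"+old),cv2.COLOR_BGR2GRAY).astype(np.float32);n=cv2.cvtColor(cv2.imread(f"pics/{cam}20.png"),cv2.COLOR_BGR2GRAY).astype(np.float32)
    for p in((.424,-.150,.1085),(.471,-.15,.0705)):
        u,v=map(int,proj(cam,p)); w=9
        print(cam,p,cv2.phaseCorrelate(o[v-w:v+w,u-w:u+w],n[v-w:v+w,u-w:u+w]))
E
```

```text
scene [(0.58, [422.0, -151.0, 106.0], [270, 135]), (0.5, [563.0, 241.0, -1.0], [319, 263])]
side [(0.59, [425.0, -150.0, 111.0], [323, 166])]
[ 0.42518651 -0.14895181  0.30300651] [-0.04834669  0.07519486 -0.25048847] 0.00048537267890506376
side (0.424, -0.15, 0.1085) ((-0.7601155874405698, 0.4174623047767785), 0.7156171357190168)
side (0.471, -0.15, 0.0705) ((0.2116143717742336, 1.1715412553699238), 0.45569675424952566)
scene (0.424, -0.15, 0.1085) ((4.312998961207435, -4.843672112402249), 0.060003322583657724)
scene (0.471, -0.15, 0.0705) ((5.483902013896403, 11.796242343907856), 0.030237793922424316)
```

Now I press the closed fingertips on the bar to be sure the lid is shut. The contact height also measures it.

>>> play_rows([
  {"offset": [0, -1, 6], "twist": 0, "grip": 0},
  {"offset": [0, -1, 11], "twist": 0, "grip": 0},
  {"offset": [0, -1, 14], "twist": 0, "grip": 0},
  {"offset": [0, -1, 14], "twist": 0, "grip": 0},
  {"offset": [0, -1, 14], "twist": 0, "grip": 0},
])

```text
time: 34.03
tool_pos: [0.4241, -0.1489, 0.2889]
tool_rot: [-0.0, 0.707, 0.707, -0.0]
contact_force: [0.3, 1.0, -0.5]
gripper_width: 0.004
```

>>> play_rows([
  {"offset": [0, 0, 1], "twist": 0, "grip": 0},
  {"offset": [0, 0, 2], "twist": 0, "grip": 0},
  {"offset": [0, 0, 2], "twist": 0, "grip": 0},
  {"offset": [0, 0, 2], "twist": 0, "grip": 0},
])

```text
time: 34.37
tool_pos: [0.4243, -0.149, 0.2876]
tool_rot: [0.0, 0.707, 0.707, 0.0]
contact_force: [-0.0, -0.2, 0.1]
gripper_width: -0.001
```

>>> play_rows([
  {"offset": [0, 0, 1], "twist": 0, "grip": 0},
  {"offset": [0, 0, 1.5], "twist": 0, "grip": 0},
  {"offset": [0, 0, 1.5], "twist": 0, "grip": 0},
  {"offset": [0, 0, 1.5], "twist": 0, "grip": 0},
])

```text
time: 34.7
tool_pos: [0.4244, -0.1491, 0.2867]
tool_rot: [0.0, 0.707, 0.707, -0.0]
contact_force: [-2.1, 1.5, 6.6]
gripper_width: -0.0
```

>>> play_rows([
  {"offset": [0, 0, 1], "twist": 0, "grip": 0},
  {"offset": [0, 0, 2], "twist": 0, "grip": 0},
  {"offset": [0, 0, 2], "twist": 0, "grip": 0},
  {"offset": [0, 0, 2], "twist": 0, "grip": 0},
])

```text
time: 35.03
tool_pos: [0.4246, -0.1492, 0.2865]
tool_rot: [-0.0, 0.707, 0.707, -0.0]
contact_force: [-6.9, 3.6, 15.5]
gripper_width: 0.004
```

>>> play_rows([
  {"offset": [0, 0, -20], "twist": 0, "grip": 0},
  {"offset": [0, 0, -55], "twist": 0, "grip": 0.1},
  {"offset": [0, 0, -95], "twist": 0, "grip": 0.3},
  {"offset": [20, 30, -120], "twist": 0, "grip": 0.5},
  {"offset": [20, 60, -120], "twist": 0, "grip": 0.5},
])

```text
time: 35.45
tool_pos: [0.4854, -0.1282, 0.4115]
tool_rot: [0.006, 0.707, 0.707, 0.003]
contact_force: [0.1, -0.9, 1.0]
gripper_width: 0.497
```

>>> play_rows([
  {"offset": [0, 0, 0], "twist": 0, "grip": 0.5},
  {"offset": [0, 0, 0], "twist": 0, "grip": 0.5},
  {"offset": [0, 0, 0], "twist": 0, "grip": 0.5},
  {"offset": [0, 0, 0], "twist": 0, "grip": 0.5},
])

```text
time: 35.78
tool_pos: [0.4836, -0.129, 0.4029]
tool_rot: [-0.001, 0.707, 0.707, -0.0]
contact_force: [-0.2, 0.0, -0.1]
gripper_width: 0.498
```

```bash
python3 - <<'E'
from h import *
i=snap("wrist","w21.png");print(find("lid_blue_bar","wrist"),find("lid_blue_hinge","wrist"))
for cam in("scene","side"):
    im=snap(cam,cam+"21.png")
    for q in("lid_blue_bar","logger1","stylus","mug","stamp"): print(cam,q,find(q,cam,pmin=.35))
    print(pads(cam,im))
s=manip.state();print(s["time"],s["tool_pos"],s["contact_force"])
E
```

```text
[(0.66, [425.0, -153.0, 105.0], [193, 212])] [(0.7, [528.0, -154.0, 37.0], [299, 192]), (0.32, [424.0, -152.0, 107.0], [190, 212])]
scene lid_blue_bar [(0.77, [425.0, -151.0, 104.0], [270, 136]), (0.49, [508.0, 277.0, 9.0], [342, 259])]
scene logger1 [(0.57, [508.0, 279.0, 5.0], [342, 261]), (0.52, [502.0, 216.0, 11.0], [328, 243])]
scene stylus [(0.83, [420.0, 411.0, 0.0], [398, 277]), (0.65, [707.0, 77.0, -3.0], [244, 250]), (0.6, [520.0, 396.0, 4.0], [370, 294]), (0.45, [473.0, -154.0, 5.0], [257, 162])]
scene mug [(0.96, [527.0, -445.0, 0.0], [196, 122]), (0.39, [563.0, 211.0, 11.0], [312, 254])]
scene stamp [(0.62, [706.0, 77.0, -4.0], [244, 250]), (0.48, [520.0, 397.0, 48.0], [375, 289])]
[(121, [567.3, 210.3], [311.0, 255.0]), (132, [570.7, 276.1], [326.0, 272.0])]
side lid_blue_bar [(0.79, [422.0, -152.0, 108.0], [324, 167])]
side logger1 [(0.78, [502.0, 280.0, 10.0], [250, 293]), (0.71, [500.0, 214.0, 6.0], [259, 275]), (0.51, [575.0, 276.0, 8.0], [222, 286])]
side stylus [(0.92, [418.0, 410.0, -1.0], [267, 351]), (0.81, [517.0, 396.0, 2.0], [227, 333])]
side mug [(0.63, [528.0, -440.0, 3.0], [309, 140])]
side stamp [(0.73, [701.0, 76.0, -2.0], [207, 225])]
[(112, [567.2, 208.4], [235.0, 267.0]), (129, [570.7, 274.7], [224.0, 286.0])]
36.5333 [ 0.48430654 -0.12899902  0.40402423] [-0.10508528 -0.24499831 -0.11947703]
```

```bash
python3 -c "
from h import *
print(manip.job_done())"
```

```text
the job is handed in; nothing more can be done
None
```

The job is done and handed in at about 36.5 s of robot time; no verdict was reported.

**What I did:**
- **Lid and loggers:** I opened only the blue lid and found two loggers. The second one was knocked aside partway through, so I located it again before picking it. Both now stand on pads of their own.
- **Button:** I took the stylus with the 32 mm collar from the larger stand and pressed the red button. The force rose to about 10.7 N with no further travel, so it was fully in.
- **Finish:** I hung the stylus back in its stand and shut the blue lid.

**Last checks:**
- **Loggers:** They measure about (505,279.5) and (501,215) mm against pad centres (505.5,278) and (501,212.5). That is 1–3 mm off, within what the cameras can resolve.
- **Stylus:** It was upright in the stand, with its top at (518,399.5) mm.
- **Lid:** Pressing on the bar met a firm stop with the bar top at about 113.5 mm, which is the shut height.
- **Bystanders:** The mug and the stamp read within about 5 mm of their first positions, which is detector scatter. I did not touch them or the other lids.

**Disagreed or not checked:**
- While closing the lid, the gripped bar seemed to stop about 3 mm high with about 35 N on it. The later press showed the lid was shut, so the bar had slipped in the grip.
- I used up the 16 picture views before pressing the button. The checks from the press onward rest on forces, pixel measurements and the detectors, not on pictures I viewed.

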